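# Rebuild the thrust bearing of the swivel pedestal

### The arm

A 6-joint arm with a two-finger parallel gripper is mounted at the origin on a cart in front of the work surface, level with it; the furniture and walls round the work are solid. World frame = base frame: x ahead of the robot, y to its left, z up, the work surface at z = 0. Lengths are in m, angles in rad, forces in N, time in s.
With the tool pointing down it reaches from about 0.375 to 0.975 m from the base axis. Payload 3.8 kg.
Tool frame: the origin (TCP) lies midway between the tips of the shut fingers; the grasp point (between the pads) lies 19 mm behind it; z points along the fingers, y is the line along which they close (so a half turn about z gives the same grasp; the last joint's range is limited). The gripper opens to 85 mm and grips with 20 to 120 N. Pads are 22 mm wide; open, the fingers measure 114 mm over their backs; the gripper's body (76 mm by 85 mm) begins 54 mm behind the grasp point. The pads swing forward as they close: fully open they stand 13 mm farther back than shut.
Start: joints at [1.287, 0.264, 1.604, -0, 1.274, -0.037], TCP at [0.165, 0.655, 0.231] pointing down, gripper open.
Joint ranges: [-2.63, 2.63], [-0.94, 2.18], [0.31, 2.57], [-1.31, 4.45], [0, 2.66], [-2.55, 2.55]. Speed limits (rad/s): [2.57, 2.57, 3.14, 3.14, 3.14, 3.14].

### API

Orientations are given as a rotation vector (axis times angle).
In Python, from workcell import bot, read_camera, camera_info, ticket gives the robot as it stands.
- The arm moves only by the tool servo_tool, never from a script. Its argument "targets" is a list of rows, each an object of numbers: "hand": the closure, from -1 (fully open) to 1 (shut); "x", "y", "z": the shift along the tool's x, y, z as a fraction of full scale; "roll": the turn about the tool's z as a fraction of full scale. In form: [{"hand": .., "x": .., "y": .., "z": .., "roll": ..}, ...]. A call has 1 to 10 rows; each row is the pose to reach, as a shift and turn from the pose commanded when the call began, along the tool's axes at that moment, turning the shorter way round; what a row does not reach only later rows make up. Full scale, the value 1, is 50 cm for a shift and 180 degrees for a turn. A row lasts 1/12 s, in which the tool goes at most 41.7 mm and 7.16 degrees, less where a joint would pass 70% of its speed; a pose out of reach is approached as far as the arm can. A call with a number of a shift or a turn outside -1 to 1 is refused whole. A call with a gripper value outside its range is refused whole. The fingers move at their own pace and stop on an object; "grip_force" is the grip in N (left out, the last holds). Time passes only in rows, so rows that repeat a pose let the fingers close. It gives the time, the measured TCP pose, the force, the opening and the grip force at its end, in the units of the state.
- bot.read_state(): the state, without advancing time (a new reading comes with each control period).
- read_camera(name): name is "scene" or "side" or "wrist"; returns the picture (400x640x3 uint8, red, green, blue); there is no depth.
- camera_info(name): a dict with "fx", "fy", "cx", "cy" (pixels), "eye" and "orientation" of the camera in the world; the wrist camera has in their place "T_tool_cam" (4x4, takes a point from camera to tool coordinates, whose origin is the TCP and whose axes are the flange's). Camera axes: x right, y down, z forward; pixel columns grow to the right and rows downward; lengths in m; the calibration is good to about 2 mm. The wrist camera is an equidistant fisheye: a pixel r from the principal point sees the ray r / f radians off the axis. A picture is of the moment at which its call begins: read the wrist's pose just before it. camera_info takes no time and is no camera call.
- ticket.finish_job(): hands the job in; it is judged then, once.
The state is a dict: "time": time; "q": joint angles; "joint_vel": joint speeds; "joint_torque": joint torques, N m; "tool_pos": TCP position; "tcp_rot": TCP orientation; "wrist_force": force on the tool from outside, world axes, zero at the start; "torque": the same for the moment, N m; "width": opening from 0.0 (shut) to 1.0 (fully open); "grip_force": force on a finger pad.
Only numpy, scipy, OpenCV 4.12 (cv2) and the standard library are available. Lean on these libraries where they do the work, as an engineer would, in place of code of your own. Each camera call takes 0.05 s, during which the arm holds its last target. There are 200 camera calls.

### The job

The swivel pedestal's thrust bearing has been stripped and cleaned; build it up again on the pedestal's pin, every part as it lies now (none is turned over) and sitting flat on the one below: first the wide-bored lower race, then the ball cage, then the narrow-bored upper race, then the square swivel plate, and last the dust cap over the end of the pin. Lower each part down the pin in the gripper until it rests, never letting it drop, for a knock would dent the ball tracks. Leave the pliers, the screwdriver and the hammer where they lie.

Things in the scene. Friction and masses are not known exactly. Their poses are not given: they have to be found in the camera images.
- pedestal: Grey cast pedestal, fixed to the bench. Origin: centre of its underside, z up. Foot 96 mm across, 9 mm high, bolt heads to 14 mm; round column 64 mm across whose flat top, the seat for the lower race, is 30 mm up. Steel pin on its axis: 28.4 mm across up to 38 mm height, then 20 mm across up to 81 mm, then tapering to 10 mm at its tip, 92 mm up.
- lower_race: Lower race: the largest of the three plain round parts, a bright steel ring 60 mm across, 10 mm high, with a wide 32 mm bore (goes over the thick step of the pin) and a ball track cut in the upper face. Lies flat, right way up. Origin: centre of the underside; z up. 130 g.
- ball_cage: Ball cage: a brass ring 50 mm across with ten steel balls showing in it, 9 mm high over the balls, bore 25 mm. Lies flat, either way up is the same. Origin: centre of the underside; z up. 60 g. It can be held by its outer edge over its whole height.
- upper_race: Upper race: a bright steel ring 53 mm across, 12 mm high, with a narrow 24 mm bore and a plain flat top (its ball track is underneath). Lies flat, right way up. Origin: centre of the underside; z up. 120 g.
- swivel_plate: Swivel plate: a dark steel plate 74 mm square and 6 mm thick with four bolt holes, and on it a round boss 40 mm across whose top is 25 mm above the underside; a 24 mm bore goes through both. Lies plate down, boss up, at any yaw. Hold it by the boss. Origin: centre of the underside; z up. 260 g.
- dust_cap: Dust cap: a black ribbed moulded cap, 33 mm across (a 37 mm collar on the lowest 4 mm), 26 mm high, closed on top, with a blind bore below, 24 mm across and 13 mm deep. Stands mouth down. Origin: centre of the underside; z up. 30 g.
- pliers: Combination pliers with blue grips, 177 mm long, lying flat behind the parts; to be left alone. Origin: middle of the tool, underside; its y axis lies along the tool.
- driver_red: Screwdriver with a red handle, 211 mm long, lying near the bench's front edge; to be left alone. Origin: middle of the tool, underside; its y axis lies along the tool.
- hammer: Hammer with a wooden handle, 283 mm long, lying to the right of the parts; to be left alone. Origin: middle of the tool, underside; its y axis lies along the tool.
Things that resemble listed ones, but are neither listed nor needed, are in the scene too. There is more than one size of the dust_cap; the one meant has the size given above.

How it is judged:
By the outcome, as a careful person would: the job done as asked, in the order asked, and still so for the second after the job is handed in, with the robot touching nothing.
It also fails if it takes over 99 s, if anything falls off the work surface, if the arm or the gripper's body presses on something with over 40 N, if the wrist force passes 120 N, or if a joint passes its speed limit or range.

## Working session

There is one attempt and no reset: what is moved stays moved. The work goes in short steps, Python scripts to look and compute and a tool call to move; the robot and the scene stay as the last step left them, time stands still between calls to the robot, and variables do not carry over. Pictures are saved under pics/ and viewed, at most 14 in all, crops included, and the job is handed in when it is done.

Besides the shell and the picture viewer there is one more tool, called after "Call:" as name(argument=value, ...) on one line, values as JSON. servo_tool: Moves the arm, as the interface text tells. Its arguments: {"type":"object","properties":{"targets":{"type":"array"},"grip_force":{"type":"number"}},"required":["targets"]}

```bash
ls; mkdir -p pics; python3 - <<'E'
from workcell import bot, read_camera, camera_info, ticket
import cv2
s=bot.read_state(); print(s)
for n in("scene","side","wrist"):
    print(n,camera_info(n)); cv2.imwrite(f"pics/{n}0.png",read_camera(n)[:,:,::-1])
E
```

```text
pics
{'time': 0.0, 'q': array([ 1.28708297e+00,  2.64745310e-01,  1.60540755e+00,  9.77565629e-06,
        1.27368689e+00, -3.69254562e-02]), 'joint_vel': array([-7.89088856e-04, -6.58948938e-05,  4.32256240e-04,  7.81591809e-04,
       -5.59336216e-04, -8.45547383e-05]), 'joint_torque': array([ 1.54883863e-03, -5.15124357e+01, -3.67306387e+01,  2.25195040e-04,
        1.28374898e-02,  2.71779314e-06]), 'tool_pos': array([0.16470313, 0.65383093, 0.22994919]), 'tcp_rot': array([-0.3866295 , -3.11733832,  0.00348172]), 'wrist_force': array([ 1.17669098, -0.09150874,  0.02959666]), 'torque': array([ 0.05400077,  0.0043835 , -0.00383631]), 'grip_force': 0.0, 'width': 0.9952384358122651}
scene {'fx': 428.7008894426866, 'fy': 428.7008894426866, 'cx': 315.23701456577356, 'cy': 203.95431206243353, 'eye': array([ 0.15199896, -0.75100688,  0.6685066 ]), 'orientation': array([-2.2709021 ,  0.85030881, -0.31347469])}
side {'fx': 369.2851853618187, 'fy': 369.2851853618187, 'cx': 323.3903001767931, 'cy': 195.55722416279747, 'eye': array([ 0.32754726, -1.0128412 ,  0.56764424]), 'orientation': array([-2.16527827,  0.34980694, -0.1484041 ])}
wrist {'fx': 309.70691628693146, 'fy': 309.70691628693146, 'cx': 315.91254168158946, 'cy': 205.5359854951647, 'T_tool_cam': array([[-6.52280668e-04, -9.54225433e-01, -2.99087610e-01,
         7.60156265e-02],
       [ 9.99999547e-01, -4.14999412e-04, -8.56863913e-04,
         1.93123733e-04],
       [ 6.93520157e-04, -2.99088033e-01,  9.54225271e-01,
        -1.43295626e-01],
       [ 0.00000000e+00,  0.00000000e+00,  0.00000000e+00,
         1.00000000e+00]])}
```

View pics/scene0.png

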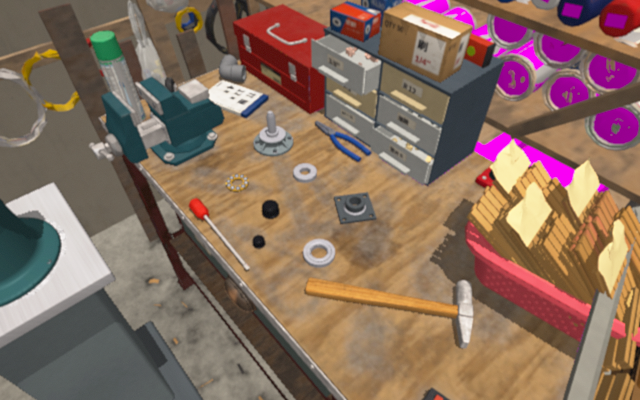

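View pics/wrist0.png

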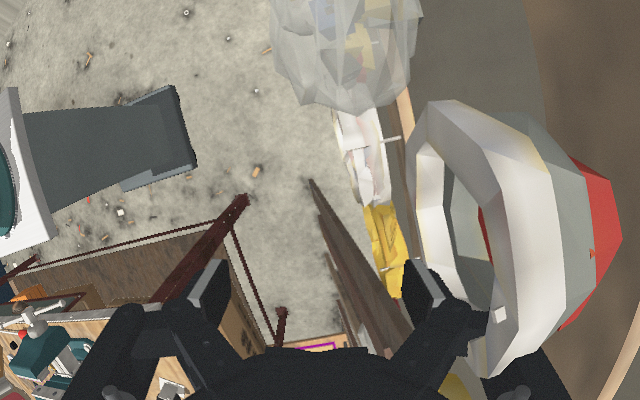

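View pics/side0.png

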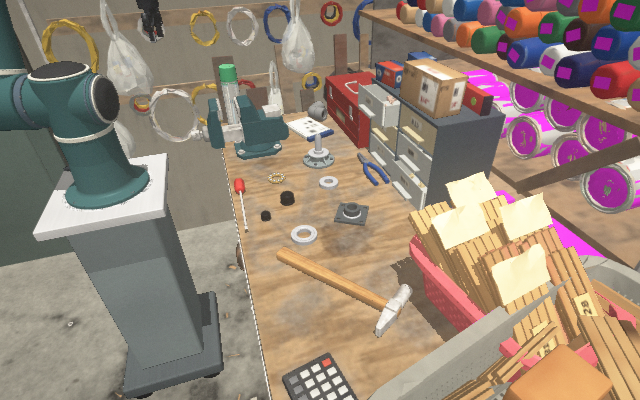

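The scene view shows the pedestal at (272,133), cage (236,183), upper race (304,172), plate (354,207), lower race (319,252), caps at (270,209, larger) and (259,241, smaller). The vise stands at the left and the wrist view is off the bench. Next, triangulate with both fixed cameras.

```bash
cat > h.py <<'E'
import numpy as np, cv2
from scipy.spatial.transform import Rotation as R
from workcell import bot, read_camera, camera_info, ticket
def ray(name,u,v,st=None):
    c=camera_info(name)
    x=(u-c["cx"])/c["fx"]; y=(v-c["cy"])/c["fy"]
    if name!="wrist":
        return np.array(c["eye"]), R.from_rotvec(c["orientation"]).apply([x,y,1])
    r=np.hypot(x,y)+1e-12; d=np.array([np.sin(r)*x/r,np.sin(r)*y/r,np.cos(r)])
    T=c["T_tool_cam"]; W=R.from_rotvec(st["tcp_rot"])
    return st["tool_pos"]+W.apply(T[:3,3]), W.apply(T[:3,:3]@d)
def onz(name,u,v,z,st=None):
    o,d=ray(name,u,v,st); return o+d*(z-o[2])/d[2]
def proj(name,P,st=None):
    c=camera_info(name); P=np.atleast_2d(P)
    if name!="wrist":
        p=R.from_rotvec(c["orientation"]).inv().apply(P-c["eye"])
        return np.c_[c["cx"]+c["fx"]*p[:,0]/p[:,2],c["cy"]+c["fy"]*p[:,1]/p[:,2]]
    T=c["T_tool_cam"]; W=R.from_rotvec(st["tcp_rot"])
    p=(W.inv().apply(P-st["tool_pos"])-T[:3,3])@T[:3,:3]
    a=np.arctan2(np.hypot(p[:,0],p[:,1]),p[:,2])/np.hypot(p[:,0],p[:,1])
    return np.c_[c["cx"]+c["fx"]*a*p[:,0],c["cy"]+c["fy"]*a*p[:,1]]
def circ(c,r,z,n=60):
    t=np.linspace(0,2*np.pi,n); return np.c_[c[0]+r*np.cos(t),c[1]+r*np.sin(t),0*t+z]
E
python3 - <<'E'
from h import *
D={'ped':(272,143,314+5,162,.009),'pintip':(271,112,318,134,.092),'cage':(236,183,277,178,.005),'upper':(304.5,172,329,182.5,.006),'plate':(354.5,208,351,214,.006),'lower':(319,252,304,234,.005),'capA':(270.5,209.5,287.5,198,.013),'capB':(259,242,266,215.5,.01)}
for k,(a,b,c,d,z) in D.items(): print(k,onz("scene",a,b,z).round(3),onz("side",c,d,z).round(3))
im=cv2.imread("pics/scene0.png")[90:280,180:400]
cv2.imwrite("pics/c1.png",cv2.resize(im,None,fx=3.6,fy=3.1,interpolation=2))
E
```

```text
ped [ 0.591 -0.07   0.009] [ 0.593 -0.092  0.009]
pintip [ 0.6   -0.066  0.092] [ 0.598 -0.074  0.092]
cage [ 0.452 -0.123  0.005] [ 0.457 -0.13   0.005]
upper [ 0.587 -0.197  0.006] [ 0.588 -0.203  0.006]
plate [ 0.595 -0.349  0.006] [ 0.595 -0.354  0.006]
lower [ 0.466 -0.385  0.005] [ 0.467 -0.386  0.005]
capA [ 0.458 -0.243  0.013] [ 0.461 -0.246  0.013]
capB [ 0.393 -0.293  0.01 ] [ 0.396 -0.296  0.01 ]
```

View pics/c1.png

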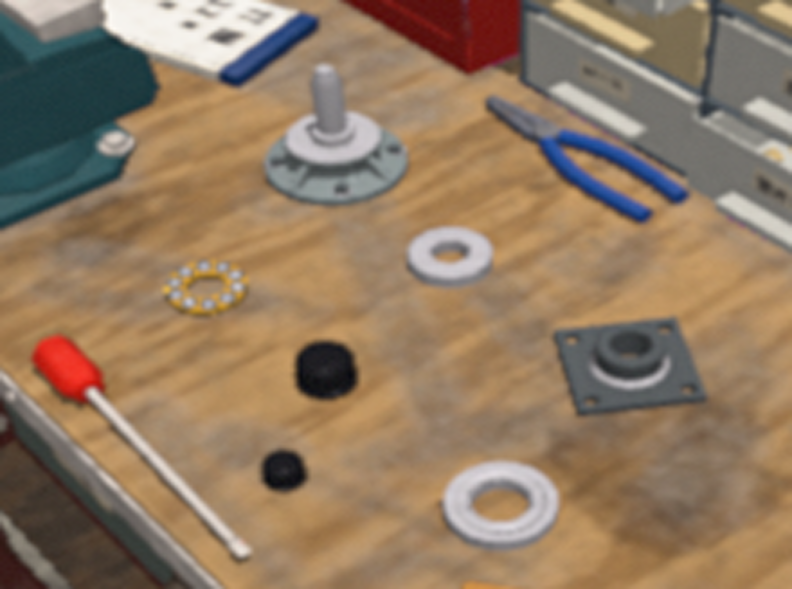

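The larger cap (270,209) is about 35–37 mm wide, so it is the one meant; the small one is about 23 mm. Next, check obstacles on the transit (vise, bottle, post) and pedestal clearance.

```bash
python3 - <<'E'
from h import *
def tri(a,b):
    o1,d1=ray("scene",*a);o2,d2=ray("side",*b);d1/=np.linalg.norm(d1);d2/=np.linalg.norm(d2)
    s=np.linalg.lstsq(np.c_[d1,-d2],o2-o1,rcond=None)[0]
    p,q=o1+s[0]*d1,o2+s[1]*d2; return ((p+q)/2).round(3),np.linalg.norm(p-q).round(3)
for n,a,b in [("bottle top",(103,36),(227,66)),("vise jaw top L",(112,97),(214,100)),("vise right",(205,82),(272,100)),("pin",(271,112),(318.5,134.5)),("vise front jaw",(140,160),(216,146)),("redbox handle",(290,25),(350,80))]: print(n,tri(a,b))
print("vise base corner",onz("scene",219,132,.01))
s=bot.read_state(); W=R.from_rotvec(s["tcp_rot"]).as_matrix(); print(W.round(4))
for n,T in [("via",[.40,.50,.45]),("look",[.52,-.25,.30])]:
    print(n,W.T@(np.array(T)-s["tool_pos"])/.5)
E
```

```text
bottle top (array([0.394, 0.272, 0.216]), np.float64(0.001))
vise jaw top L (array([0.329, 0.117, 0.162]), np.float64(0.002))
vise right (array([ 0.488, -0.001,  0.184]), np.float64(0.002))
pin (array([ 0.606, -0.056,  0.082]), np.float64(0.003))
vise front jaw (array([0.31 , 0.017, 0.061]), np.float64(0.002))
redbox handle (array([0.742, 0.036, 0.206]), np.float64(0.015))
vise base corner [0.51785073 0.0500326  0.01      ]
[[-9.697e-01  2.442e-01 -5.000e-04]
 [ 2.442e-01  9.697e-01 -1.800e-03]
 [ 0.000e+00 -1.800e-03 -1.000e+00]]
via [-0.53148122 -0.18452067 -0.43927657]
look [-1.13058363 -1.57992482 -0.13674797]
```

Call:
servo_tool(targets=[{"hand": -1, "x": -0.53, "y": -0.18, "z": -0.44, "roll": 0}, {"hand": -1, "x": -0.53, "y": -0.18, "z": -0.44, "roll": 0}, {"hand": -1, "x": -0.53, "y": -0.18, "z": -0.44, "roll": 0}, {"hand": -1, "x": -0.53, "y": -0.18, "z": -0.44, "roll": 0}, {"hand": -1, "x": -0.53, "y": -0.18, "z": -0.44, "roll": 0}, {"hand": -1, "x": -0.53, "y": -0.18, "z": -0.44, "roll": 0}, {"hand": -1, "x": -0.53, "y": -0.18, "z": -0.44, "roll": 0}, {"hand": -1, "x": -0.53, "y": -0.18, "z": -0.44, "roll": 0}, {"hand": -1, "x": -0.53, "y": -0.18, "z": -0.44, "roll": -0.04}, {"hand": -1, "x": -0.53, "y": -0.18, "z": -0.44, "roll": -0.0785}])

```text
time: 0.98
tool_pos: [0.4041, 0.5008, 0.4561]
tcp_rot: [-0.002, 3.135, 0.007]
wrist_force: [-0.1, 0.4, 0.3]
width: 1.001
grip_force: 0.0
```

Call:
servo_tool(targets=[{"hand": -1, "x": -0.2, "y": -1.0, "z": 0, "roll": 0}, {"hand": -1, "x": -0.2, "y": -1.0, "z": 0, "roll": 0}, {"hand": -1, "x": -0.2, "y": -1.0, "z": 0, "roll": 0}, {"hand": -1, "x": -0.2, "y": -1.0, "z": 0, "roll": 0}, {"hand": -1, "x": -0.2, "y": -1.0, "z": 0, "roll": 0}, {"hand": -1, "x": -0.2, "y": -1.0, "z": 0, "roll": 0}, {"hand": -1, "x": -0.2, "y": -1.0, "z": 0, "roll": 0}, {"hand": -1, "x": -0.2, "y": -1.0, "z": 0, "roll": 0}, {"hand": -1, "x": -0.2, "y": -1.0, "z": 0, "roll": 0}, {"hand": -1, "x": -0.2, "y": -1.0, "z": 0, "roll": 0}])

```text
time: 1.82
tool_pos: [0.4812, 0.092, 0.4511]
tcp_rot: [-0.0, 3.142, 0.0]
wrist_force: [0.2, 0.4, 0.0]
width: 0.998
grip_force: 0.0
```

Call:
servo_tool(targets=[{"hand": -1, "x": -0.1, "y": -0.57, "z": 0.1, "roll": 0}, {"hand": -1, "x": -0.1, "y": -0.57, "z": 0.1, "roll": 0}, {"hand": -1, "x": -0.1, "y": -0.57, "z": 0.1, "roll": 0}, {"hand": -1, "x": -0.1, "y": -0.57, "z": 0.1, "roll": 0}, {"hand": -1, "x": -0.27, "y": -0.57, "z": 0.4, "roll": 0}, {"hand": -1, "x": -0.27, "y": -0.57, "z": 0.4, "roll": 0}, {"hand": -1, "x": -0.27, "y": -0.57, "z": 0.4, "roll": 0}, {"hand": -1, "x": -0.27, "y": -0.57, "z": 0.4, "roll": 0}, {"hand": -1, "x": -0.27, "y": -0.57, "z": 0.4, "roll": 0}, {"hand": -1, "x": -0.27, "y": -0.57, "z": 0.4, "roll": 0}])

```text
time: 2.65
tool_pos: [0.616, -0.1927, 0.2469]
tcp_rot: [-0.002, -3.138, -0.002]
wrist_force: [0.9, -0.0, -0.3]
width: 0.999
grip_force: 0.0
```

```bash
python3 - <<'E'
from h import *
import pickle
s=bot.read_state(); im=read_camera("wrist"); cv2.imwrite("pics/w1.png",im[:,:,::-1]); pickle.dump(s,open("w1.pkl","wb")); print(s["time"],s["tool_pos"],s["q"].round(2))
E
```

```text
2.65 [ 0.61604494 -0.19267243  0.24688488] [-0.34  0.2   1.65 -0.    1.29 -1.91]
```

View pics/w1.png

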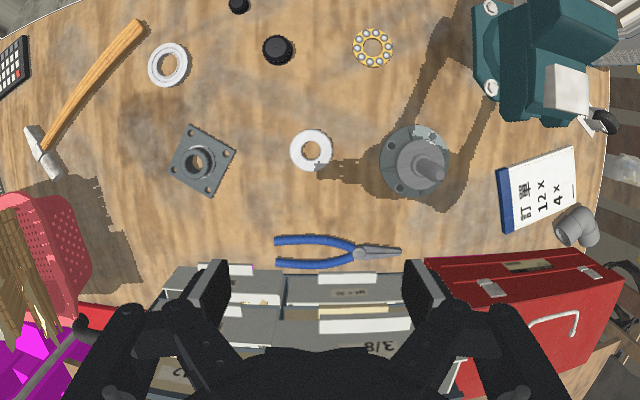

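The wrist view shows everything: lower race (168,65), plate (201,161), cap (277,50), cage (372,47), upper race (311,151), pedestal seat (415,162) with the pin tip at (432,172). Next, refine by fitting the known circles to the gradients.

```bash
cat >> h.py <<'E'
def fit(im,st,c0,circles,span=.008,name="wrist"):
    g=cv2.GaussianBlur(cv2.cvtColor(im,cv2.COLOR_RGB2GRAY).astype(np.float32),(0,0),1.0)
    m=np.hypot(cv2.Sobel(g,5,1,0),cv2.Sobel(g,5,0,1)); m=np.minimum(m,np.percentile(m,97))
    def score(x,y):
        t=0
        for r,z in circles:
            p=proj(name,circ((x,y),r,z,90),st).astype(np.float32)
            t+=cv2.remap(m,p[:,0],p[:,1],cv2.INTER_LINEAR).mean()
        return t
    c=np.array(c0[:2],float)
    for h,n in((span,9),(span/5,9),(span/20,7)):
        G=[(score(c[0]+a,c[1]+b),c[0]+a,c[1]+b) for a in np.linspace(-h,h,n) for b in np.linspace(-h,h,n)]
        c=np.array(max(G)[1:])
    return c,max(G)[0]
MOD={'ped':[(.032,.030),(.0142,.038)],'lower':[(.030,.010),(.016,.010)],'cage':[(.025,.0045)],'upper':[(.0265,.012),(.012,.012)],'plate':[(.020,.025),(.012,.025)],'cap':[(.0165,.026),(.0185,.002)]}
E
python3 - <<'E'
from h import *
import pickle
s=pickle.load(open("w1.pkl","rb")); im=cv2.imread("pics/w1.png")[:,:,::-1].copy()
px={'ped':(415,162,.030),'lower':(168,65,.010),'cage':(372,47,.005),'upper':(311,151,.012),'plate':(201,161,.025),'cap':(277,50,.013)}
big=cv2.resize(im,None,fx=3,fy=3,interpolation=cv2.INTER_CUBIC)
for k,(u,v,z) in px.items():
    p=onz("wrist",u,v,z,s); c,sc=fit(im,s,p,MOD[k]); 
    a,_=fit(cv2.imread("pics/scene0.png")[:,:,::-1].copy(),None,c,MOD[k],name="scene")
    print(k,p.round(4),c.round(4),sc.round(1),a.round(4))
    for r,zz in MOD[k]: cv2.polylines(big,[(3*proj("wrist",circ(c,r,zz),s)+1).astype(int)],True,(255,0,0),1)
tip=proj("wrist",circ((*fit(im,s,onz("wrist",415,162,.03,s),MOD['ped'])[0],),.005,.092),s)
cv2.polylines(big,[(3*tip+1).astype(int)],True,(0,255,0),1)
cv2.imwrite("pics/f1.png",big[0:600,420:1380,::-1][:, :800+160:1][0:600,0:960][:, :].copy() if 0 else cv2.resize(big[30:630,420:1380,::-1],(800,500)))
E
```

```text
ped [ 0.5968 -0.0722  0.03  ] [ 0.5996 -0.0634] 113.8 [ 0.5968 -0.0632]
lower [ 0.467  -0.3842  0.01  ] [ 0.4655 -0.3867] 352.5 [ 0.4651 -0.385 ]
cage [ 0.4555 -0.1232  0.005 ] [ 0.4548 -0.1224] 88.3 [ 0.4558 -0.1192]
upper [ 0.5876 -0.1986  0.012 ] [ 0.5869 -0.1993] 344.7 [ 0.5856 -0.1991]Traceback (most recent call last):
  File "<stdin>", line 7, in <module>
  File "h.py", line 36, in fit
    G=[(score(c[0]+a,c[1]+b),c[0]+a,c[1]+b) for a in np.linspace(-h,h,n) for b in np.linspace(-h,h,n)]
        ~~~~~^^^^^^^^^^^^^^^
  File "h.py", line 31, in score
    p=proj(name,circ((x,y),r,z,90),st).astype(np.float32)
      ~~~~^^^^^^^^^^^^^^^^^^^^^^^^^^^^
  File "h.py", line 15, in proj
    c=camera_info(name); P=np.atleast_2d(P)
ValueError: time passes only in moves, steps and waits
```

```bash
sed -i 's/^from workcell import.*/from workcell import bot, read_camera, ticket\nimport workcell, functools\ncamera_info=functools.lru_cache(None)(workcell.camera_info)/' h.py
sed -i "s/'ped':\[/'ped':[(.048,.009),(.048,.009),/" h.py
cat > run.py <<'E'
from h import *
import pickle
s=pickle.load(open("w1.pkl","rb")); im=cv2.imread("pics/w1.png")[:,:,::-1].copy()
px={'ped':(415,162,.030),'lower':(168,65,.010),'cage':(372,47,.005),'upper':(311,151,.012),'plate':(201,161,.025),'cap':(277,50,.013)}
big=cv2.resize(im,None,fx=3,fy=3,interpolation=cv2.INTER_CUBIC)
for k,(u,v,z) in px.items():
    p=onz("wrist",u,v,z,s); c,sc=fit(im,s,p,MOD[k]) 
    a,_=fit(cv2.imread("pics/scene0.png")[:,:,::-1].copy(),None,c,MOD[k],name="scene")
    b,_=fit(cv2.imread("pics/side0.png")[:,:,::-1].copy(),None,c,MOD[k],name="side")
    print(k,p.round(4),c.round(4),sc.round(1),a.round(4),b.round(4))
    for r,zz in MOD[k]+([(.005,.092)] if k=='ped' else []): cv2.polylines(big,[(3*proj("wrist",circ(c,r,zz),s)+1).astype(int)],True,(255,0,0),1)
cv2.imwrite("pics/f1.png",cv2.resize(big[30:630,420:1380,::-1],(800,500)))
E
python3 run.py
```

```text
ped [ 0.5968 -0.0722  0.03  ] [ 0.6002 -0.0636] 193.6 [ 0.5975 -0.063 ] [ 0.5988 -0.0674]
lower [ 0.467  -0.3842  0.01  ] [ 0.4655 -0.3867] 352.5 [ 0.4651 -0.385 ] [ 0.4655 -0.3873]
cage [ 0.4555 -0.1232  0.005 ] [ 0.4548 -0.1224] 88.3 [ 0.4558 -0.1192] [ 0.4564 -0.1211]
upper [ 0.5876 -0.1986  0.012 ] [ 0.5869 -0.1993] 344.7 [ 0.5856 -0.1991] [ 0.586  -0.2027]
plate [ 0.5951 -0.3358  0.025 ] [ 0.5934 -0.3405] 184.5 [ 0.5979 -0.3455] [ 0.5987 -0.3479]
cap [ 0.462 -0.239  0.013] [ 0.4615 -0.2393] 297.2 [ 0.4584 -0.2406] [ 0.4599 -0.2446]
```

View pics/f1.png

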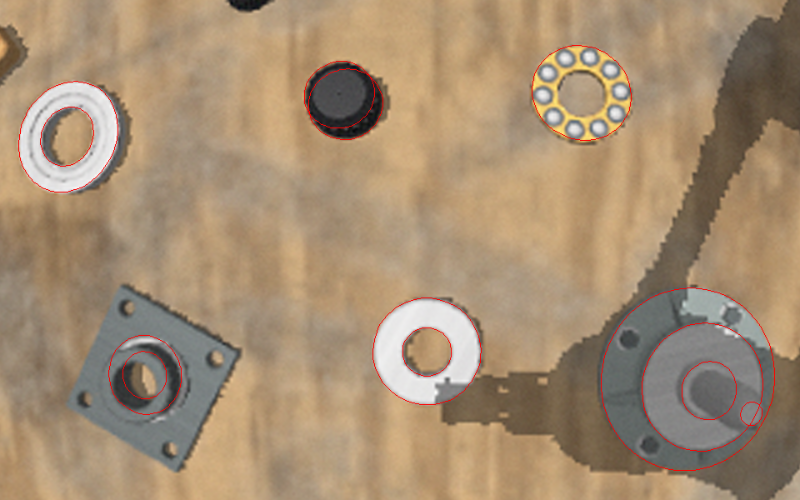

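Fits sit well on the rings, cap and pedestal; the plate fit is off and will be redone close up. The pin is at about (0.600,-0.064). Now going above the lower race.

Call:
servo_tool(targets=[{"hand": -1, "x": 0.308, "y": -0.372, "z": 0.26, "roll": 0}, {"hand": -1, "x": 0.308, "y": -0.372, "z": 0.26, "roll": 0}, {"hand": -1, "x": 0.308, "y": -0.372, "z": 0.26, "roll": 0}, {"hand": -1, "x": 0.308, "y": -0.372, "z": 0.26, "roll": 0}, {"hand": -1, "x": 0.308, "y": -0.372, "z": 0.26, "roll": 0}, {"hand": -1, "x": 0.308, "y": -0.372, "z": 0.26, "roll": 0}, {"hand": -1, "x": 0.308, "y": -0.372, "z": 0.26, "roll": 0}, {"hand": -1, "x": 0.308, "y": -0.372, "z": 0.26, "roll": 0}, {"hand": -1, "x": 0.308, "y": -0.372, "z": 0.26, "roll": 0}, {"hand": -1, "x": 0.308, "y": -0.372, "z": 0.26, "roll": 0}])

```text
time: 3.53
tool_pos: [0.463, -0.3769, 0.1218]
tcp_rot: [0.001, 3.141, 0.0]
wrist_force: [-0.3, 0.4, 1.0]
width: 1.0
grip_force: 0.0
```

```bash
cat > look.py <<'E'
# usage: look.py tag part x y  -> fit of part near x,y ; saves picture
import sys
from h import *
tag,k,x,y=sys.argv[1],sys.argv[2],float(sys.argv[3]),float(sys.argv[4])
dz=float(sys.argv[5]) if len(sys.argv)>5 else 0
s=bot.read_state(); im=read_camera("wrist"); mod=[(r,z+dz) for r,z in MOD[k]]
c,sc=fit(im,s,(x,y),mod); W=R.from_rotvec(s["tcp_rot"]).as_matrix()
b=cv2.resize(im[:,:,::-1],None,fx=2,fy=2)
for r,z in mod: cv2.polylines(b,[(2*proj("wrist",circ(c,r,z),s)+.5).astype(int)],True,(0,0,255),1)
v,u=[int(q) for q in (2*proj("wrist",[[*c,dz]],s)[0][::-1])]
v0=max(0,min(v-250,300)); u0=max(0,min(u-300,680)); cv2.imwrite(f"pics/{tag}.png",b[v0:v0+500,u0:u0+600])
print("t",round(s["time"],2),"tcp",s["tool_pos"].round(4),"rot",s["tcp_rot"].round(4),"w",round(s["width"],3),"fit",c.round(4),round(float(sc)),
 "tool shift (fullscale) to put TCP over it:",(W.T@(np.array([*c,s["tool_pos"][2]])-s["tool_pos"])/.5).round(4))
E
python3 look.py l1 lower .4655 -.3867
```

```text
t 3.53 tcp [ 0.463  -0.3769  0.1218] rot [1.1000e-03 3.1407e+00 0.0000e+00] w 1.0 fit [ 0.4663 -0.3863] 278 tool shift (fullscale) to put TCP over it: [-0.0066 -0.0188  0.    ]
```

View pics/l1.png

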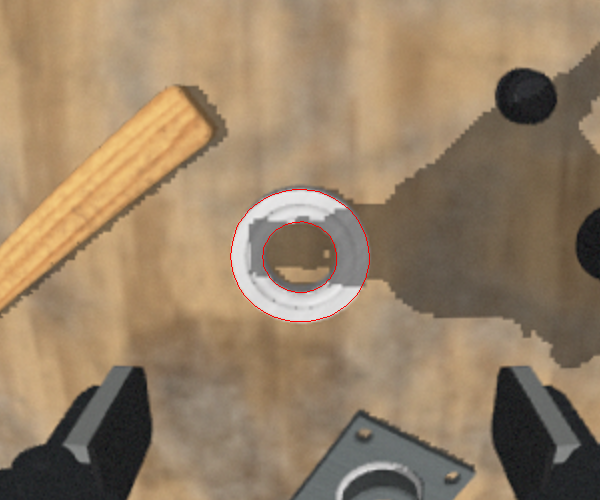

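The fit circles lie on the race at crop centre (300,255); the hammer handle and plate are clear of the fingers. Now a settling pause to compare commanded and measured poses.

Call:
servo_tool(targets=[{"hand": -1, "x": 0, "y": 0, "z": 0.12, "roll": 0}, {"hand": -1, "x": 0, "y": 0, "z": 0.12, "roll": 0}, {"hand": -1, "x": 0, "y": 0, "z": 0.12, "roll": 0}, {"hand": -1, "x": 0, "y": 0, "z": 0.12, "roll": 0}, {"hand": -1, "x": 0, "y": 0, "z": 0.12, "roll": 0}, {"hand": -1, "x": 0, "y": 0, "z": 0.12, "roll": 0}])

```text
time: 4.08
tool_pos: [0.4645, -0.378, 0.0638]
tcp_rot: [-0.001, 3.138, -0.005]
wrist_force: [-0.2, 0.3, 0.0]
width: 0.999
grip_force: 0.0
```

```bash
python3 look.py l2 lower .4663 -.3863
```

```text
t 4.08 tcp [ 0.4645 -0.378   0.0638] rot [-1.2000e-03  3.1383e+00 -4.5000e-03] w 0.999 fit [ 0.4666 -0.3863] 251 tool shift (fullscale) to put TCP over it: [-0.0042 -0.0167  0.0001]
```

Call:
servo_tool(targets=[{"hand": -1, "x": -0.0045, "y": -0.0167, "z": 0.04, "roll": 0}, {"hand": -1, "x": -0.0045, "y": -0.0167, "z": 0.08, "roll": 0}, {"hand": -1, "x": -0.0045, "y": -0.0167, "z": 0.129, "roll": 0}, {"hand": -1, "x": -0.0045, "y": -0.0167, "z": 0.129, "roll": 0}, {"hand": -1, "x": -0.0045, "y": -0.0167, "z": 0.129, "roll": 0}], grip_force=50)

```text
time: 4.55
tool_pos: [0.4641, -0.3849, -0.0035]
tcp_rot: [-0.0, -3.14, -0.002]
wrist_force: [0.0, -0.4, 0.6]
width: 1.001
grip_force: 0.0
```

Call:
servo_tool(targets=[{"hand": 1, "x": 0, "y": 0, "z": 0, "roll": 0}, {"hand": 1, "x": 0, "y": 0, "z": 0, "roll": 0}, {"hand": 1, "x": 0, "y": 0, "z": 0, "roll": 0}, {"hand": 1, "x": 0, "y": 0, "z": 0, "roll": 0}, {"hand": 1, "x": 0, "y": 0, "z": 0, "roll": 0}, {"hand": 1, "x": 0, "y": 0, "z": 0, "roll": 0}])

```text
time: 5.05
tool_pos: [0.4664, -0.3869, -0.0004]
tcp_rot: [0.0, 3.138, -0.005]
wrist_force: [-0.6, 0.5, 6.9]
width: 0.665
grip_force: 53.8
```

```bash
python3 look.py l3 lower .4666 -.3863
```

```text
t 5.05 tcp [ 4.664e-01 -3.869e-01 -4.000e-04] rot [ 3.0000e-04  3.1382e+00 -4.7000e-03] w 0.665 fit [ 0.4669 -0.387 ] 200 tool shift (fullscale) to put TCP over it: [-0.001  -0.0002  0.    ]
```

View pics/l3.png

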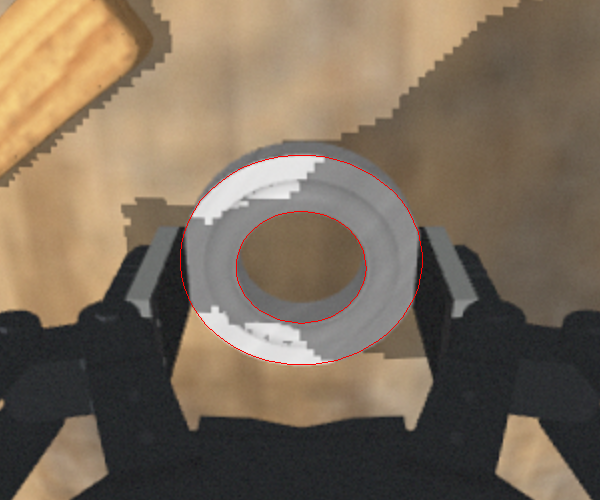

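The race is gripped centrally in the picture, but 7 N upward suggests that the tips touch the bench. I'll regrip 2.5 mm higher so they clear the column top.

Call:
servo_tool(targets=[{"hand": -0.6, "x": 0, "y": 0, "z": 0, "roll": 0}, {"hand": -0.6, "x": 0, "y": 0, "z": 0, "roll": 0}, {"hand": -0.6, "x": 0, "y": 0, "z": -0.005, "roll": 0}, {"hand": -0.6, "x": 0, "y": 0, "z": -0.005, "roll": 0}, {"hand": 1, "x": 0, "y": 0, "z": -0.005, "roll": 0}, {"hand": 1, "x": 0, "y": 0, "z": -0.005, "roll": 0}, {"hand": 1, "x": 0, "y": 0, "z": -0.005, "roll": 0}, {"hand": 1, "x": 0, "y": 0, "z": -0.005, "roll": 0}, {"hand": 1, "x": 0, "y": 0, "z": -0.005, "roll": 0}])

```text
time: 5.85
tool_pos: [0.4651, -0.3858, 0.0001]
tcp_rot: [0.0, 3.141, -0.001]
wrist_force: [-0.1, 1.3, 5.4]
width: 0.66
grip_force: 53.6
```

Call:
servo_tool(targets=[{"hand": 1, "x": 0, "y": 0, "z": -0.03, "roll": 0}, {"hand": 1, "x": 0, "y": 0, "z": -0.08, "roll": 0}, {"hand": 1, "x": 0, "y": 0, "z": -0.16, "roll": 0}, {"hand": 1, "x": 0, "y": 0, "z": -0.24, "roll": 0}, {"hand": 1, "x": 0, "y": 0, "z": -0.28, "roll": 0}, {"hand": 1, "x": 0, "y": 0, "z": -0.28, "roll": 0}, {"hand": 1, "x": 0, "y": 0, "z": -0.28, "roll": 0}])

```text
time: 6.43
tool_pos: [0.4654, -0.3861, 0.1407]
tcp_rot: [0.0, 3.139, -0.003]
wrist_force: [-0.7, 0.5, -0.8]
width: 0.66
grip_force: 53.8
```

Call:
servo_tool(targets=[{"hand": 1, "x": -0.36, "y": 0.644, "z": -0.12, "roll": 0}, {"hand": 1, "x": -0.36, "y": 0.644, "z": -0.12, "roll": 0}, {"hand": 1, "x": -0.36, "y": 0.644, "z": -0.12, "roll": 0}, {"hand": 1, "x": -0.36, "y": 0.644, "z": -0.12, "roll": 0}, {"hand": 1, "x": -0.36, "y": 0.644, "z": -0.12, "roll": 0}, {"hand": 1, "x": -0.36, "y": 0.644, "z": -0.12, "roll": 0}, {"hand": 1, "x": -0.36, "y": 0.644, "z": -0.12, "roll": 0}, {"hand": 1, "x": -0.36, "y": 0.644, "z": -0.12, "roll": 0}, {"hand": 1, "x": -0.36, "y": 0.644, "z": -0.12, "roll": 0}, {"hand": 1, "x": -0.36, "y": 0.644, "z": -0.12, "roll": 0}])

```text
time: 7.27
tool_pos: [0.6468, -0.0565, 0.1974]
tcp_rot: [0.008, -3.141, -0.006]
wrist_force: [0.4, -0.5, -1.1]
width: 0.659
grip_force: 53.9
```

Call:
servo_tool(targets=[{"hand": 1, "x": 0, "y": 0, "z": 0, "roll": 0}, {"hand": 1, "x": 0, "y": 0, "z": 0, "roll": 0}, {"hand": 1, "x": 0, "y": 0, "z": 0, "roll": 0}])

```text
time: 7.52
tool_pos: [0.643, -0.0643, 0.1968]
tcp_rot: [-0.002, -3.137, -0.0]
wrist_force: [0.1, 0.0, -2.0]
width: 0.658
grip_force: 53.9
```

```bash
cat > look2.py <<'E'
# fit pedestal seat and held part (underside dz below TCP-plane): look2.py tag part underside_minus_tcp
import sys
from h import *
tag,k,off=sys.argv[1],sys.argv[2],float(sys.argv[3])
s=bot.read_state(); im=read_camera("wrist"); t=s["tool_pos"]
top=float(sys.argv[4]) if len(sys.argv)>4 else 0
pm=[(.048,.009),(.032,.030),(.0142,.038)] if not top else [(float(sys.argv[5])/2,top),(.010,.081)]
b=cv2.resize(im[:,:,::-1],None,fx=2,fy=2)
pc,sc=fit(im,s,(.600,-.064),pm); hm=[(r,z+t[2]+off) for r,z in MOD[k]]; hc,sh=fit(im,s,t,hm,span=.005)
tc=None
for c,m,col in((pc,pm+[(.005,.092)],(0,0,255)),(hc,hm,(0,255,0))):
    for r,z in m: cv2.polylines(b,[(2*proj("wrist",circ(c,r,z),s)+.5).astype(int)],True,col,1)
cv2.imwrite(f"pics/{tag}.png",b[150:730,240:1040])
print(round(s["time"],2),"tcp",t.round(4),"rot",s["tcp_rot"].round(4),"pin",pc.round(4),sc,"held",hc.round(4),sh,"offset held-tcp",(hc-t[:2]).round(4),"need dxy",(pc-hc).round(4))
E
python3 look2.py p1 lower 0
```

```text
7.52 tcp [ 0.643  -0.0643  0.1968] rot [-1.6000e-03 -3.1373e+00 -1.0000e-04] pin [ 0.5993 -0.0643] 299.03842 held [ 0.6449 -0.0644] 232.68001 offset held-tcp [ 0.0019 -0.0001] need dxy [-0.0456  0.0001]
```

View pics/p1.png

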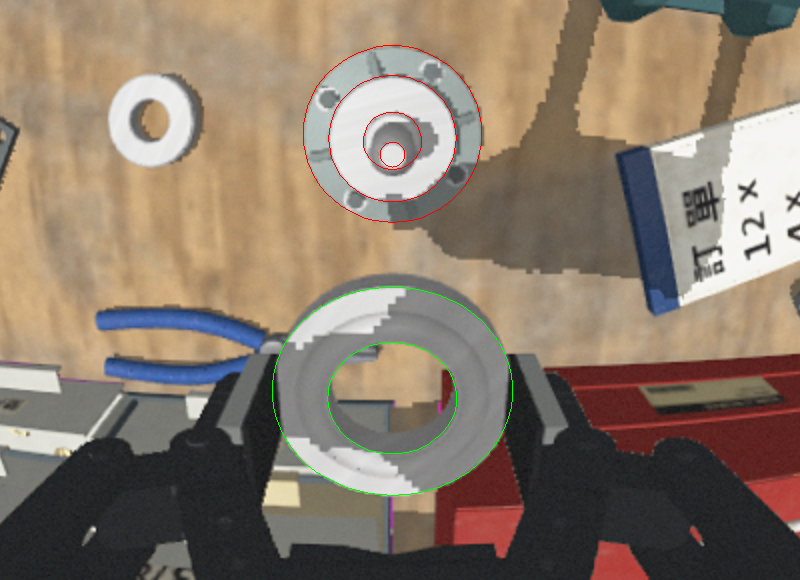

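Fits align on the pedestal (tip included) and on the held race at (392,390). Averaging a few readings to beat state noise.

```bash
cat > avg.py <<'E'
# avg.py part off [n] [top dia] : averages pin, held, tcp over n frames
import sys
from h import *
k,off,n=sys.argv[1],float(sys.argv[2]),int(sys.argv[3])
pm=[(.048,.009),(.032,.030),(.0142,.038)]
if len(sys.argv)>4: pm=[(float(sys.argv[i+1])/2,float(sys.argv[i])) for i in range(4,len(sys.argv),2)]
A=[]; 
for i in range(n):
    s=bot.read_state(); im=read_camera("wrist"); t=s["tool_pos"]
    pc,_=fit(im,s,(.5995,-.0643),pm,span=.005); hm=[(r,z+t[2]+off) for r,z in MOD[k]]; hc,_=fit(im,s,t,hm,span=.005)
    A.append([*t,*pc,*hc,*(pc-hc),*R.from_matrix(np.array([[-1,0,0],[0,1,0],[0,0,-1.]]).T@R.from_rotvec(s["tcp_rot"]).as_matrix()).as_rotvec()])
A=np.array(A); print("tcp xyz | pin | held | pin-held | tilt"); print(A.mean(0).round(4)); print(A.std(0).round(4)); print("force",s["wrist_force"].round(1),"t",s["time"])
E
python3 avg.py lower -.001 6
```

```text
tcp xyz | pin | held | pin-held | tilt
[ 6.438e-01 -6.470e-02  1.984e-01  6.009e-01 -6.410e-02  6.463e-01
 -6.470e-02 -4.550e-02  6.000e-04 -1.000e-04  1.500e-03  1.900e-03]
[0.0004 0.0001 0.0007 0.0001 0.0001 0.0004 0.0001 0.0005 0.0001 0.0001
 0.0011 0.0002]
force [-0.1  0.5 -0.9] t 7.8167
```

Call:
servo_tool(targets=[{"hand": 1, "x": 0.04, "y": 0.001, "z": 0, "roll": 0}, {"hand": 1, "x": 0.091, "y": 0.001, "z": 0.05, "roll": 0}, {"hand": 1, "x": 0.091, "y": 0.001, "z": 0.12, "roll": 0}, {"hand": 1, "x": 0.091, "y": 0.001, "z": 0.185, "roll": 0}, {"hand": 1, "x": 0.091, "y": 0.001, "z": 0.185, "roll": 0}, {"hand": 1, "x": 0.091, "y": 0.001, "z": 0.185, "roll": 0}, {"hand": 1, "x": 0.091, "y": 0.001, "z": 0.185, "roll": 0}])

```text
time: 8.45
tool_pos: [0.6006, -0.0633, 0.1085]
tcp_rot: [0.001, 3.139, -0.001]
wrist_force: [1.2, 0.5, -0.1]
width: 0.661
grip_force: 54.1
```

```bash
python3 avg.py lower -.001 3 .092 .010; python3 look2.py p2 lower -.001 .081 .020
```

```text
tcp xyz | pin | held | pin-held | tilt
[ 6.013e-01 -6.330e-02  1.093e-01  5.989e-01 -6.970e-02  6.037e-01
 -6.350e-02 -4.800e-03 -6.300e-03  6.000e-04 -3.800e-03  3.000e-04]
[0.0005 0.     0.0006 0.0003 0.0012 0.0005 0.0001 0.0003 0.0012 0.0002
 0.0012 0.0001]
force [-0.3 -0.  -1.3] t 8.55
8.6 tcp [ 0.6017 -0.0633  0.1098] rot [ 3.0000e-04  3.1366e+00 -1.1000e-03] pin [ 0.5985 -0.074 ] 153.65224 held [ 0.6041 -0.0635] 189.58038 offset held-tcp [ 0.0024 -0.0002] need dxy [-0.0056 -0.0105]
```

View pics/p2.png

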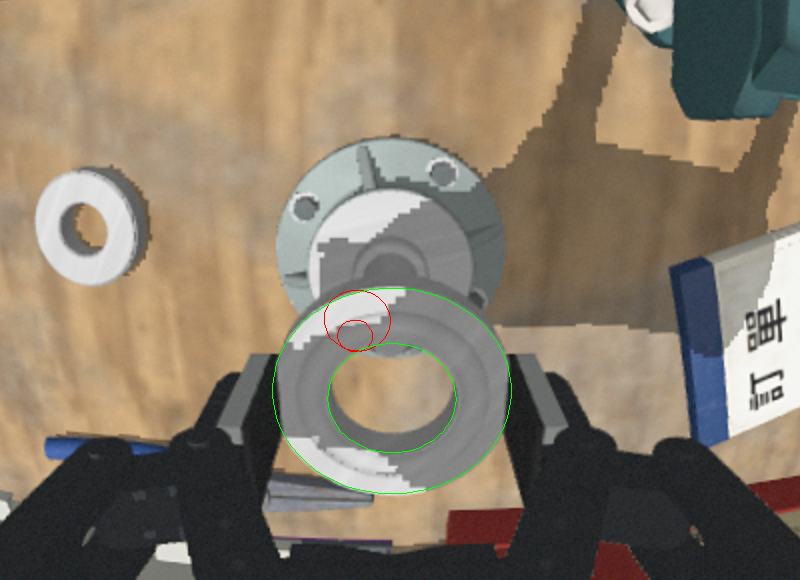

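```bash
python3 avg.py lower -.001 4 .009 .096 .030 .064 .038 .0284
```

```text
tcp xyz | pin | held | pin-held | tilt
[ 6.008e-01 -6.310e-02  1.088e-01  6.007e-01 -6.400e-02  6.032e-01
 -6.330e-02 -2.500e-03 -7.000e-04  5.000e-04 -3.300e-03  2.000e-04]
[0.0004 0.0001 0.0005 0.0001 0.     0.0004 0.0001 0.0004 0.0001 0.0001
 0.0009 0.    ]
force [ 0.5  0.6 -0.2] t 8.8
```

```bash
cat > off.py <<'E'
import sys
from h import *
k=sys.argv[1]; s=bot.read_state(); im=read_camera("wrist"); t=s["tool_pos"]; print(t.round(4),s["tcp_rot"].round(4))
for off in [float(a) for a in sys.argv[2:]]:
    c,sc=fit(im,s,t,[(r,z+t[2]+off) for r,z in MOD[k]],span=.005); print(off,(c-t[:2]).round(4),round(float(sc)))
E
python3 off.py lower -.007 -.005 -.003 -.001 .001 .003 .005
```

```text
[ 0.5999 -0.063   0.1077] [ 2.0000e-04  3.1401e+00 -4.0000e-04]
-0.007 [-0.0001  0.0001] 157
-0.005 [-0.0014  0.    ] 148
-0.003 [ 0.0035 -0.0004] 174
-0.001 [ 0.0024 -0.0001] 195
0.001 [ 0.0013 -0.0001] 188
0.003 [0.0002 0.0001] 160
0.005 [-0.0007  0.0013] 143
```

The pose is still creeping towards the commanded value; waiting a little and measuring again.

Call:
servo_tool(targets=[{"hand": 1, "x": 0, "y": 0, "z": 0, "roll": 0}, {"hand": 1, "x": 0, "y": 0, "z": 0, "roll": 0}, {"hand": 1, "x": 0, "y": 0, "z": 0, "roll": 0}, {"hand": 1, "x": 0, "y": 0, "z": 0, "roll": 0}, {"hand": 1, "x": 0, "y": 0, "z": 0, "roll": 0}, {"hand": 1, "x": 0, "y": 0, "z": 0, "roll": 0}])

```text
time: 9.4
tool_pos: [0.5992, -0.0629, 0.1067]
tcp_rot: [-0.0, -3.141, -0.0]
wrist_force: [-0.2, 0.8, -1.3]
width: 0.659
grip_force: 54.1
```

```bash
python3 avg.py lower -.0005 4 .009 .096 .030 .064 .038 .0284
```

```text
tcp xyz | pin | held | pin-held | tilt
[ 5.992e-01 -6.290e-02  1.067e-01  6.006e-01 -6.410e-02  6.014e-01
 -6.300e-02 -8.000e-04 -1.100e-03 -0.000e+00  1.000e-04  2.000e-04]
[0.     0.     0.     0.     0.     0.     0.     0.     0.     0.
 0.0001 0.0001]
force [-0.2 -0.5 -1.5] t 9.55
```

Call:
servo_tool(targets=[{"hand": 1, "x": 0.0016, "y": -0.0022, "z": 0, "roll": 0}, {"hand": 1, "x": 0.0016, "y": -0.0022, "z": 0.0, "roll": 0}, {"hand": 1, "x": 0.0016, "y": -0.0022, "z": 0.02, "roll": 0}, {"hand": 1, "x": 0.0016, "y": -0.0022, "z": 0.04, "roll": 0}, {"hand": 1, "x": 0.0016, "y": -0.0022, "z": 0.06, "roll": 0}, {"hand": 1, "x": 0.0016, "y": -0.0022, "z": 0.08, "roll": 0}, {"hand": 1, "x": 0.0016, "y": -0.0022, "z": 0.1, "roll": 0}, {"hand": 1, "x": 0.0016, "y": -0.0022, "z": 0.12, "roll": 0}, {"hand": 1, "x": 0.0016, "y": -0.0022, "z": 0.12, "roll": 0}, {"hand": 1, "x": 0.0016, "y": -0.0022, "z": 0.12, "roll": 0}])

```text
time: 10.43
tool_pos: [0.5974, -0.0639, 0.0454]
tcp_rot: [-0.0, -3.139, -0.001]
wrist_force: [-0.1, 0.6, -0.9]
width: 0.664
grip_force: 54.1
```

Call:
servo_tool(targets=[{"hand": 1, "x": 0, "y": 0, "z": 0.0, "roll": 0}, {"hand": 1, "x": 0, "y": 0, "z": 0.0, "roll": 0}, {"hand": 1, "x": 0, "y": 0, "z": 0, "roll": 0}, {"hand": 1, "x": 0, "y": 0, "z": 0, "roll": 0}])

```text
time: 10.77
tool_pos: [0.5991, -0.0641, 0.0476]
tcp_rot: [0.0, 3.14, -0.0]
wrist_force: [-0.5, 1.0, -1.9]
width: 0.663
grip_force: 54.1
```

```bash
python3 look2.py p3 lower -.0005
```

```text
10.77 tcp [ 0.5991 -0.0641  0.0476] rot [ 3.0000e-04  3.1401e+00 -4.0000e-04] pin [ 0.6005 -0.0641] 173.74316 held [ 0.6012 -0.0642] 156.25395 offset held-tcp [ 0.0021 -0.0001] need dxy [-0.0006  0.0001]
```

View pics/p3.png

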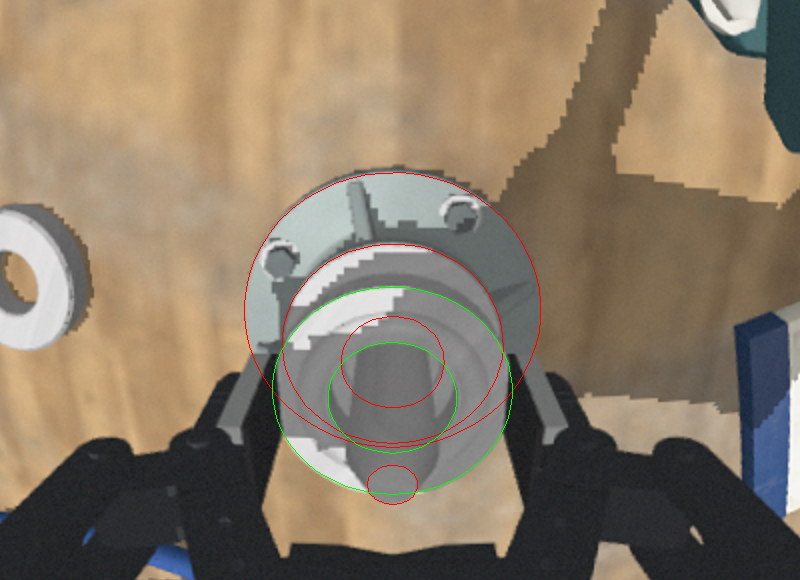

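The race is round the pin, centred to within 1 mm. Lowering slowly.

Call:
servo_tool(targets=[{"hand": 1, "x": 0.001, "y": 0, "z": 0.01, "roll": 0}, {"hand": 1, "x": 0.001, "y": 0, "z": 0.018, "roll": 0}, {"hand": 1, "x": 0.001, "y": 0, "z": 0.023, "roll": 0}, {"hand": 1, "x": 0.001, "y": 0, "z": 0.026, "roll": 0}, {"hand": 1, "x": 0.001, "y": 0, "z": 0.028, "roll": 0}, {"hand": 1, "x": 0.001, "y": 0, "z": 0.029, "roll": 0}, {"hand": 1, "x": 0.001, "y": 0, "z": 0.03, "roll": 0}, {"hand": 1, "x": 0.001, "y": 0, "z": 0.03, "roll": 0}, {"hand": 1, "x": 0.001, "y": 0, "z": 0.03, "roll": 0}, {"hand": 1, "x": 0.001, "y": 0, "z": 0.03, "roll": 0}])

```text
time: 11.65
tool_pos: [0.5981, -0.064, 0.032]
tcp_rot: [0.0, 3.141, -0.0]
wrist_force: [-0.2, 0.0, -0.9]
width: 0.664
grip_force: 54.1
```

Call:
servo_tool(targets=[{"hand": 1, "x": 0, "y": 0, "z": 0.001, "roll": 0}, {"hand": 1, "x": 0, "y": 0, "z": 0.001, "roll": 0}, {"hand": 1, "x": 0, "y": 0, "z": 0.001, "roll": 0}])

```text
time: 11.9
tool_pos: [0.598, -0.064, 0.0313]
tcp_rot: [0.0, 3.142, -0.0]
wrist_force: [0.0, -0.2, -1.5]
width: 0.662
grip_force: 54.1
```

Call:
servo_tool(targets=[{"hand": 1, "x": 0, "y": 0, "z": 0.001, "roll": 0}, {"hand": 1, "x": 0, "y": 0, "z": 0.001, "roll": 0}, {"hand": 1, "x": 0, "y": 0, "z": 0.001, "roll": 0}])

```text
time: 12.15
tool_pos: [0.5979, -0.064, 0.0308]
tcp_rot: [-0.0, -3.142, 0.0]
wrist_force: [0.1, -0.4, -1.3]
width: 0.663
grip_force: 54.1
```

Call:
servo_tool(targets=[{"hand": 1, "x": 0, "y": 0, "z": 0.001, "roll": 0}, {"hand": 1, "x": 0, "y": 0, "z": 0.001, "roll": 0}, {"hand": 1, "x": 0, "y": 0, "z": 0.001, "roll": 0}])

```text
time: 12.4
tool_pos: [0.5979, -0.064, 0.0302]
tcp_rot: [-0.0, -3.141, 0.0]
wrist_force: [1.0, -0.1, -1.3]
width: 0.66
grip_force: 54.1
```

Call:
servo_tool(targets=[{"hand": 1, "x": 0, "y": 0, "z": 0.001, "roll": 0}, {"hand": 1, "x": 0, "y": 0, "z": 0.001, "roll": 0}, {"hand": 1, "x": 0, "y": 0, "z": 0.001, "roll": 0}])

```text
time: 12.65
tool_pos: [0.598, -0.064, 0.0301]
tcp_rot: [0.0, 3.142, -0.0]
wrist_force: [-1.4, 1.1, 1.7]
width: 0.662
grip_force: 54.5
```

Call:
servo_tool(targets=[{"hand": 1, "x": 0, "y": 0, "z": 0.001, "roll": 0}, {"hand": 1, "x": 0, "y": 0, "z": 0.001, "roll": 0}, {"hand": 1, "x": 0, "y": 0, "z": 0.001, "roll": 0}])

```text
time: 12.9
tool_pos: [0.598, -0.064, 0.0301]
tcp_rot: [0.0, 3.142, -0.0]
wrist_force: [-3.8, 1.0, 5.4]
width: 0.663
grip_force: 54.8
```

Contact builds (+7 N over hanging weight) at TCP z 0.0301, which matches the seat height. Release, rise and go over the cage.

Call:
servo_tool(targets=[{"hand": -0.7, "x": 0, "y": 0, "z": 0, "roll": 0}, {"hand": -0.7, "x": 0, "y": 0, "z": 0, "roll": 0}, {"hand": -0.7, "x": 0, "y": 0, "z": 0, "roll": 0}, {"hand": -0.7, "x": 0, "y": 0, "z": -0.03, "roll": 0}, {"hand": -0.7, "x": 0, "y": 0, "z": -0.1, "roll": 0}, {"hand": -0.7, "x": 0, "y": 0, "z": -0.18, "roll": 0}, {"hand": -0.7, "x": 0, "y": 0, "z": -0.24, "roll": 0}, {"hand": -0.7, "x": 0, "y": 0, "z": -0.24, "roll": 0}])

```text
time: 13.57
tool_pos: [0.6034, -0.0648, 0.1576]
tcp_rot: [0.0, 3.128, -0.003]
wrist_force: [1.3, -0.3, 1.3]
width: 0.847
grip_force: 0.0
```

Call:
servo_tool(targets=[{"hand": -0.7, "x": 0.284, "y": -0.116, "z": 0.0, "roll": 0}, {"hand": -0.7, "x": 0.284, "y": -0.116, "z": 0.0, "roll": 0}, {"hand": -0.7, "x": 0.284, "y": -0.116, "z": 0.06, "roll": 0}, {"hand": -0.7, "x": 0.284, "y": -0.116, "z": 0.1, "roll": 0}, {"hand": -0.7, "x": 0.284, "y": -0.116, "z": 0.15, "roll": 0}, {"hand": -0.7, "x": 0.284, "y": -0.116, "z": 0.15, "roll": 0}, {"hand": -0.7, "x": 0.284, "y": -0.116, "z": 0.15, "roll": 0}, {"hand": -0.7, "x": 0.284, "y": -0.116, "z": 0.15, "roll": 0}, {"hand": -0.7, "x": 0.284, "y": -0.116, "z": 0.15, "roll": 0}, {"hand": -0.7, "x": 0.284, "y": -0.116, "z": 0.15, "roll": 0}])

```text
time: 14.4
tool_pos: [0.4586, -0.1223, 0.0763]
tcp_rot: [-0.001, 3.138, -0.002]
wrist_force: [0.7, -1.3, 0.5]
width: 0.85
grip_force: 0.0
```

Call:
servo_tool(targets=[{"hand": -0.7, "x": 0, "y": 0, "z": 0, "roll": 0}, {"hand": -0.7, "x": 0, "y": 0, "z": 0, "roll": 0}, {"hand": -0.7, "x": 0, "y": 0, "z": 0, "roll": 0}])

```text
time: 14.65
tool_pos: [0.4566, -0.122, 0.0748]
tcp_rot: [-0.0, 3.141, -0.001]
wrist_force: [-0.7, 0.5, 0.2]
width: 0.848
grip_force: 0.0
```

```bash
python3 look.py c2 cage .4555 -.1222
```

```text
t 14.65 tcp [ 0.4566 -0.122   0.0748] rot [-4.0000e-04  3.1407e+00 -5.0000e-04] w 0.848 fit [ 0.4547 -0.1217] 88 tool shift (fullscale) to put TCP over it: [ 0.0037  0.0006 -0.    ]
```

View pics/c2.png

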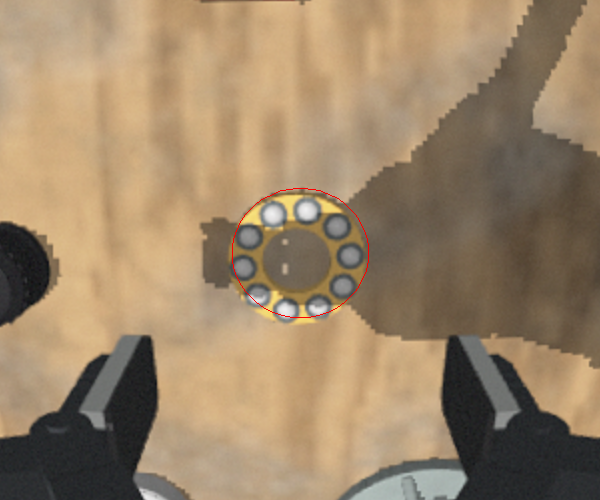

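The cage centre is near crop (297,258), about 1–2 mm from the loose fit, giving (0.4565,-0.1228). Descending and gripping.

Call:
servo_tool(targets=[{"hand": -0.7, "x": 0.002, "y": -0.0016, "z": 0.06, "roll": 0}, {"hand": -0.7, "x": 0.002, "y": -0.0016, "z": 0.11, "roll": 0}, {"hand": -0.7, "x": 0.002, "y": -0.0016, "z": 0.144, "roll": 0}, {"hand": -0.7, "x": 0.002, "y": -0.0016, "z": 0.144, "roll": 0}, {"hand": -0.7, "x": 0.002, "y": -0.0016, "z": 0.144, "roll": 0}, {"hand": -0.7, "x": 0.002, "y": -0.0016, "z": 0.144, "roll": 0}, {"hand": -0.7, "x": 0.002, "y": -0.0016, "z": 0.144, "roll": 0}, {"hand": -0.7, "x": 0.002, "y": -0.0016, "z": 0.144, "roll": 0}], grip_force=35)

```text
time: 15.37
tool_pos: [0.4564, -0.1233, 0.0038]
tcp_rot: [0.0, 3.139, -0.001]
wrist_force: [0.8, -0.4, 0.6]
width: 0.848
grip_force: 0.0
```

Call:
servo_tool(targets=[{"hand": 1, "x": 0, "y": 0, "z": 0, "roll": 0}, {"hand": 1, "x": 0, "y": 0, "z": 0, "roll": 0}, {"hand": 1, "x": 0, "y": 0, "z": 0, "roll": 0}, {"hand": 1, "x": 0, "y": 0, "z": 0, "roll": 0}, {"hand": 1, "x": 0, "y": 0, "z": 0, "roll": 0}, {"hand": 1, "x": 0, "y": 0, "z": 0, "roll": 0}, {"hand": 1, "x": 0, "y": 0, "z": 0, "roll": 0}, {"hand": 1, "x": 0, "y": 0, "z": 0, "roll": 0}])

```text
time: 16.03
tool_pos: [0.4557, -0.1231, 0.0037]
tcp_rot: [-0.0, 3.14, -0.001]
wrist_force: [-2.0, 0.4, 9.2]
width: 0.546
grip_force: 34.5
```

Call:
servo_tool(targets=[{"hand": 1, "x": 0, "y": 0, "z": -0.03, "roll": 0}, {"hand": 1, "x": 0, "y": 0, "z": -0.1, "roll": 0}, {"hand": 1, "x": 0, "y": 0, "z": -0.18, "roll": 0}, {"hand": 1, "x": 0, "y": 0, "z": -0.26, "roll": 0}, {"hand": 1, "x": 0, "y": 0, "z": -0.32, "roll": 0}])

```text
time: 16.45
tool_pos: [0.4558, -0.123, 0.1658]
tcp_rot: [0.0, 3.138, -0.002]
wrist_force: [0.6, 0.5, 0.1]
width: 0.547
grip_force: 36.2
```

Call:
servo_tool(targets=[{"hand": 1, "x": -0.375, "y": 0.118, "z": -0.07, "roll": 0}, {"hand": 1, "x": -0.375, "y": 0.118, "z": -0.07, "roll": 0}, {"hand": 1, "x": -0.375, "y": 0.118, "z": -0.07, "roll": 0}, {"hand": 1, "x": -0.375, "y": 0.118, "z": -0.07, "roll": 0}, {"hand": 1, "x": -0.375, "y": 0.118, "z": -0.07, "roll": 0}, {"hand": 1, "x": -0.375, "y": 0.118, "z": -0.07, "roll": 0}, {"hand": 1, "x": -0.375, "y": 0.118, "z": -0.07, "roll": 0}, {"hand": 1, "x": -0.375, "y": 0.118, "z": -0.07, "roll": 0}, {"hand": 1, "x": -0.375, "y": 0.118, "z": -0.07, "roll": 0}, {"hand": 1, "x": -0.375, "y": 0.118, "z": -0.07, "roll": 0}])

```text
time: 17.28
tool_pos: [0.6409, -0.0643, 0.1969]
tcp_rot: [-0.002, -3.14, -0.0]
wrist_force: [0.2, 0.2, -1.3]
width: 0.549
grip_force: 36.2
```

Call:
servo_tool(targets=[{"hand": 1, "x": 0, "y": 0, "z": 0, "roll": 0}, {"hand": 1, "x": 0, "y": 0, "z": 0, "roll": 0}, {"hand": 1, "x": 0, "y": 0, "z": 0, "roll": 0}, {"hand": 1, "x": 0, "y": 0, "z": 0, "roll": 0}, {"hand": 1, "x": 0, "y": 0, "z": 0, "roll": 0}, {"hand": 1, "x": 0, "y": 0, "z": 0, "roll": 0}, {"hand": 1, "x": 0, "y": 0, "z": 0, "roll": 0}])

```text
time: 17.87
tool_pos: [0.6425, -0.0639, 0.1973]
tcp_rot: [0.0, 3.142, -0.0]
wrist_force: [0.1, 0.5, 0.2]
width: 0.546
grip_force: 36.2
```

```bash
sed -i "s/'cage':\[(.025,.0045)\]/'cage':[(.025,.0065),(.0125,.0065)]/" h.py; python3 avg.py cage -.0035 2 .009 .096 .040 .060 .081 .020 .092 .010; python3 off.py cage -.008 -.006 -.005 -.004 -.003 -.002 0 .002;  python3 look2.py p4 cage -.0035 .040 .060
```

```text
tcp xyz | pin | held | pin-held | tilt
[ 6.425e-01 -6.380e-02  1.973e-01  5.998e-01 -6.450e-02  6.432e-01
 -6.360e-02 -4.330e-02 -8.000e-04  0.000e+00 -0.000e+00  2.000e-04]
[0. 0. 0. 0. 0. 0. 0. 0. 0. 0. 0. 0.]
force [ 0.2  0.8 -0.2] t 17.9167
[ 0.6425 -0.0638  0.1972] [-1.0000e-04 -3.1415e+00  0.0000e+00]
-0.008 [ 0.0006 -0.0001] 196
-0.006 [-0.0002 -0.0003] 184
-0.005 [0.0015 0.0002] 185
-0.004 [0.0009 0.0003] 184
-0.003 [ 0.0052 -0.0043] 172
-0.002 [-0.0002  0.0004] 175
0.0 [-0.0024 -0.0013] 167
0.002 [ 0.0015 -0.0027] 166
18.02 tcp [ 0.6425 -0.0638  0.1972] rot [-1.0000e-04 -3.1415e+00  0.0000e+00] pin [ 0.5996 -0.0645] 288.10657 held [ 0.6431 -0.0636] 182.96165 offset held-tcp [0.0007 0.0003] need dxy [-0.0435 -0.001 ]
```

View pics/p4.png

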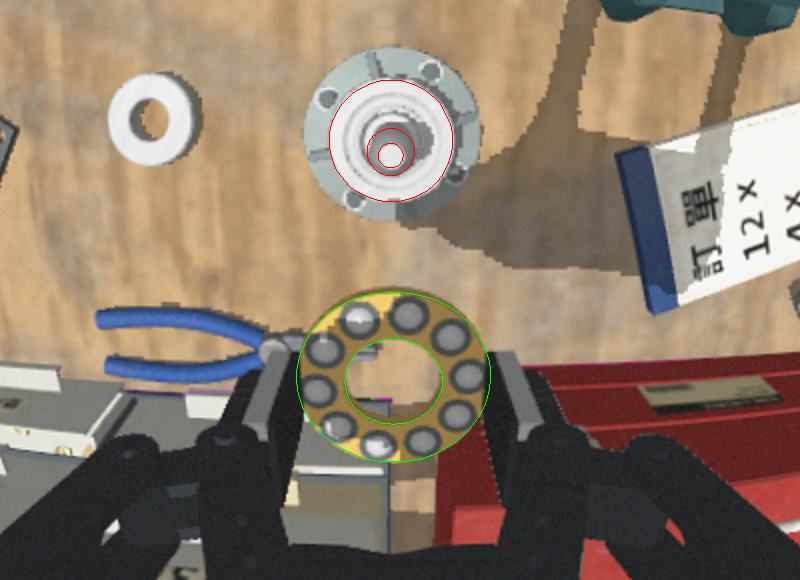

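The lower race sits concentric on the pedestal and the held cage is fitted. Moving over the pin and descending.

Call:
servo_tool(targets=[{"hand": 1, "x": 0.04, "y": -0.001, "z": 0, "roll": 0}, {"hand": 1, "x": 0.086, "y": -0.001, "z": 0.05, "roll": 0}, {"hand": 1, "x": 0.086, "y": -0.001, "z": 0.12, "roll": 0}, {"hand": 1, "x": 0.086, "y": -0.001, "z": 0.17, "roll": 0}, {"hand": 1, "x": 0.086, "y": -0.001, "z": 0.18, "roll": 0}, {"hand": 1, "x": 0.086, "y": -0.001, "z": 0.18, "roll": 0}, {"hand": 1, "x": 0.086, "y": -0.001, "z": 0.18, "roll": 0}, {"hand": 1, "x": 0.086, "y": -0.001, "z": 0.18, "roll": 0}, {"hand": 1, "x": 0.086, "y": -0.001, "z": 0.18, "roll": 0}, {"hand": 1, "x": 0.086, "y": -0.001, "z": 0.18, "roll": 0}])

```text
time: 18.9
tool_pos: [0.6011, -0.0646, 0.1093]
tcp_rot: [0.0, 3.138, -0.001]
wrist_force: [-0.0, -0.5, -0.6]
width: 0.547
grip_force: 36.2
```

Call:
servo_tool(targets=[{"hand": 1, "x": 0, "y": 0, "z": 0, "roll": 0}, {"hand": 1, "x": 0, "y": 0, "z": 0, "roll": 0}, {"hand": 1, "x": 0, "y": 0, "z": 0, "roll": 0}, {"hand": 1, "x": 0, "y": 0, "z": 0, "roll": 0}])

```text
time: 19.23
tool_pos: [0.5995, -0.0643, 0.1074]
tcp_rot: [0.0, 3.141, -0.0]
wrist_force: [-0.7, 0.2, -0.7]
width: 0.546
grip_force: 36.2
```

```bash
python3 avg.py cage -.0035 1 .009 .096 .040 .060
```

```text
tcp xyz | pin | held | pin-held | tilt
[ 5.995e-01 -6.430e-02  1.074e-01  6.002e-01 -6.400e-02  5.973e-01
 -6.450e-02  2.900e-03  5.000e-04  0.000e+00 -2.000e-04  2.000e-04]
[0. 0. 0. 0. 0. 0. 0. 0. 0. 0. 0. 0.]
force [-0.7  0.2 -0.7] t 19.2333
```

Call:
servo_tool(targets=[{"hand": 1, "x": 0, "y": 0, "z": 0.02, "roll": 0}, {"hand": 1, "x": 0, "y": 0, "z": 0.04, "roll": 0}, {"hand": 1, "x": 0, "y": 0, "z": 0.06, "roll": 0}, {"hand": 1, "x": 0, "y": 0, "z": 0.08, "roll": 0}, {"hand": 1, "x": 0, "y": 0, "z": 0.1, "roll": 0}, {"hand": 1, "x": 0, "y": 0, "z": 0.11, "roll": 0}, {"hand": 1, "x": 0, "y": 0, "z": 0.118, "roll": 0}, {"hand": 1, "x": 0, "y": 0, "z": 0.12, "roll": 0}, {"hand": 1, "x": 0, "y": 0, "z": 0.12, "roll": 0}, {"hand": 1, "x": 0, "y": 0, "z": 0.12, "roll": 0}])

```text
time: 20.12
tool_pos: [0.5999, -0.0644, 0.0477]
tcp_rot: [0.0, 3.141, -0.0]
wrist_force: [0.4, 0.6, -0.3]
width: 0.55
grip_force: 36.2
```

Call:
servo_tool(targets=[{"hand": 1, "x": 0, "y": 0, "z": 0.001, "roll": 0}, {"hand": 1, "x": 0, "y": 0, "z": 0.002, "roll": 0}, {"hand": 1, "x": 0, "y": 0, "z": 0.003, "roll": 0}, {"hand": 1, "x": 0, "y": 0, "z": 0.004, "roll": 0}, {"hand": 1, "x": 0, "y": 0, "z": 0.005, "roll": 0}])

```text
time: 20.53
tool_pos: [0.5995, -0.0643, 0.0449]
tcp_rot: [0.0, 3.141, -0.0]
wrist_force: [0.3, -0.1, -1.1]
width: 0.542
grip_force: 36.2
```

Call:
servo_tool(targets=[{"hand": 1, "x": 0, "y": 0, "z": 0.001, "roll": 0}, {"hand": 1, "x": 0, "y": 0, "z": 0.002, "roll": 0}, {"hand": 1, "x": 0, "y": 0, "z": 0.002, "roll": 0}])

```text
time: 20.78
tool_pos: [0.5994, -0.0644, 0.0439]
tcp_rot: [-0.0, -3.142, 0.0]
wrist_force: [-0.5, -0.2, 1.0]
width: 0.546
grip_force: 36.4
```

Call:
servo_tool(targets=[{"hand": 1, "x": 0, "y": 0, "z": 0.001, "roll": 0}, {"hand": 1, "x": 0, "y": 0, "z": 0.001, "roll": 0}, {"hand": 1, "x": 0, "y": 0, "z": 0.001, "roll": 0}])

```text
time: 21.03
tool_pos: [0.5995, -0.0643, 0.0438]
tcp_rot: [-0.0, -3.142, 0.0]
wrist_force: [-2.6, 0.5, 4.9]
width: 0.548
grip_force: 37.0
```

Contact at TCP z 0.0438, so the underside is at 0.040, as it should be. Release and go to the upper race.

Call:
servo_tool(targets=[{"hand": -0.5, "x": 0, "y": 0, "z": 0, "roll": 0}, {"hand": -0.5, "x": 0, "y": 0, "z": 0, "roll": 0}, {"hand": -0.5, "x": 0, "y": 0, "z": 0, "roll": 0}, {"hand": -0.6, "x": 0, "y": 0, "z": -0.03, "roll": 0}, {"hand": -0.6, "x": 0, "y": 0, "z": -0.1, "roll": 0}, {"hand": -0.6, "x": 0, "y": 0, "z": -0.18, "roll": 0}, {"hand": -0.6, "x": 0.026, "y": -0.04, "z": -0.22, "roll": 0}, {"hand": -0.6, "x": 0.026, "y": -0.12, "z": -0.22, "roll": 0}, {"hand": -0.6, "x": 0.026, "y": -0.2, "z": -0.2, "roll": 0}, {"hand": -0.6, "x": 0.026, "y": -0.27, "z": -0.14, "roll": 0}])

```text
time: 21.87
tool_pos: [0.5907, -0.1996, 0.1219]
tcp_rot: [-0.001, 3.13, -0.008]
wrist_force: [1.1, -0.8, -0.6]
width: 0.802
grip_force: 0.0
```

Call:
servo_tool(targets=[{"hand": -0.6, "x": 0, "y": 0, "z": 0.07, "roll": 0}, {"hand": -0.6, "x": 0, "y": 0, "z": 0.07, "roll": 0}, {"hand": -0.6, "x": 0, "y": 0, "z": 0.07, "roll": 0}, {"hand": -0.6, "x": 0, "y": 0, "z": 0.07, "roll": 0}, {"hand": -0.6, "x": 0, "y": 0, "z": 0.07, "roll": 0}, {"hand": -0.6, "x": 0, "y": 0, "z": 0.07, "roll": 0}, {"hand": -0.6, "x": 0, "y": 0, "z": 0.07, "roll": 0}, {"hand": -0.6, "x": 0, "y": 0, "z": 0.07, "roll": 0}])

```text
time: 22.53
tool_pos: [0.5874, -0.1957, 0.0826]
tcp_rot: [-0.001, 3.139, -0.001]
wrist_force: [0.1, -0.1, 0.4]
width: 0.795
grip_force: 0.0
```

```bash
python3 look.py u1 upper .5869 -.1993
```

```text
t 22.53 tcp [ 0.5874 -0.1957  0.0826] rot [-1.2000e-03  3.1394e+00 -1.3000e-03] w 0.795 fit [ 0.5868 -0.1992] 206 tool shift (fullscale) to put TCP over it: [ 0.0013 -0.0069  0.    ]
```

Call:
servo_tool(targets=[{"hand": -0.6, "x": 0.001, "y": -0.007, "z": 0.06, "roll": 0}, {"hand": -0.6, "x": 0.001, "y": -0.007, "z": 0.11, "roll": 0}, {"hand": -0.6, "x": 0.001, "y": -0.007, "z": 0.148, "roll": 0}, {"hand": -0.6, "x": 0.001, "y": -0.007, "z": 0.148, "roll": 0}, {"hand": -0.6, "x": 0.001, "y": -0.007, "z": 0.148, "roll": 0}, {"hand": -0.6, "x": 0.001, "y": -0.007, "z": 0.148, "roll": 0}, {"hand": -0.6, "x": 0.001, "y": -0.007, "z": 0.148, "roll": 0}, {"hand": -0.6, "x": 0.001, "y": -0.007, "z": 0.148, "roll": 0}], grip_force=50)

```text
time: 23.25
tool_pos: [0.5875, -0.2, 0.0092]
tcp_rot: [0.0, 3.138, -0.002]
wrist_force: [-0.2, 0.0, -0.5]
width: 0.799
grip_force: 0.0
```

Call:
servo_tool(targets=[{"hand": 1, "x": 0, "y": 0, "z": 0, "roll": 0}, {"hand": 1, "x": 0, "y": 0, "z": 0, "roll": 0}, {"hand": 1, "x": 0, "y": 0, "z": 0, "roll": 0}, {"hand": 1, "x": 0, "y": 0, "z": 0, "roll": 0}, {"hand": 1, "x": 0, "y": 0, "z": 0, "roll": 0}, {"hand": 1, "x": 0, "y": 0, "z": 0, "roll": 0}, {"hand": 1, "x": 0, "y": 0, "z": 0, "roll": 0}])

```text
time: 23.83
tool_pos: [0.5901, -0.202, 0.0114]
tcp_rot: [-0.0, 3.133, -0.007]
wrist_force: [0.4, -3.1, 10.2]
width: 0.003
grip_force: 5.1
```

Call:
servo_tool(targets=[{"hand": 1, "x": 0, "y": 0, "z": -0.03, "roll": 0}, {"hand": 1, "x": 0, "y": 0, "z": -0.1, "roll": 0}, {"hand": 1, "x": 0, "y": 0, "z": -0.18, "roll": 0}, {"hand": 1, "x": 0, "y": 0, "z": -0.26, "roll": 0}, {"hand": 1, "x": -0.02, "y": 0.0, "z": -0.34, "roll": 0}, {"hand": 1, "x": -0.07, "y": 0.06, "z": -0.38, "roll": 0}])

```text
time: 24.33
tool_pos: [0.6208, -0.1758, 0.2035]
tcp_rot: [0.007, 3.134, -0.009]
wrist_force: [1.7, -0.2, 1.1]
width: -0.003
grip_force: 0.0
```

The fingers closed above the race (the TCP was still 9 mm up). Going back to look.

Call:
servo_tool(targets=[{"hand": -0.6, "x": 0.07, "y": -0.06, "z": 0.1, "roll": 0}, {"hand": -0.6, "x": 0.07, "y": -0.06, "z": 0.18, "roll": 0}, {"hand": -0.6, "x": 0.07, "y": -0.06, "z": 0.23, "roll": 0}, {"hand": -0.6, "x": 0.07, "y": -0.06, "z": 0.23, "roll": 0}, {"hand": -0.6, "x": 0.07, "y": -0.06, "z": 0.23, "roll": 0}, {"hand": -0.6, "x": 0.07, "y": -0.06, "z": 0.23, "roll": 0}, {"hand": -0.6, "x": 0.07, "y": -0.06, "z": 0.23, "roll": 0}, {"hand": -0.6, "x": 0.07, "y": -0.06, "z": 0.23, "roll": 0}, {"hand": -0.6, "x": 0.07, "y": -0.06, "z": 0.23, "roll": 0}, {"hand": -0.6, "x": 0.07, "y": -0.06, "z": 0.23, "roll": 0}])

```text
time: 25.17
tool_pos: [0.586, -0.2013, 0.0831]
tcp_rot: [-0.0, 3.139, -0.002]
wrist_force: [-0.2, 0.6, -0.4]
width: 0.802
grip_force: 0.0
```

Call:
servo_tool(targets=[{"hand": -0.6, "x": 0, "y": 0, "z": 0, "roll": 0}, {"hand": -0.6, "x": 0, "y": 0, "z": 0, "roll": 0}, {"hand": -0.6, "x": 0, "y": 0, "z": 0, "roll": 0}, {"hand": -0.6, "x": 0, "y": 0, "z": 0, "roll": 0}, {"hand": -0.6, "x": 0, "y": 0, "z": 0, "roll": 0}])

```text
time: 25.58
tool_pos: [0.5845, -0.2009, 0.081]
tcp_rot: [-0.0, -3.141, -0.0]
wrist_force: [-0.4, 0.8, 0.2]
width: 0.8
grip_force: 0.0
```

```bash
python3 look.py u2 upper .5869 -.1993
```

```text
t 25.58 tcp [ 0.5845 -0.2009  0.081 ] rot [-3.0000e-04 -3.1413e+00 -1.0000e-04] w 0.8 fit [ 0.5869 -0.1993] 205 tool shift (fullscale) to put TCP over it: [-0.0047  0.0033 -0.    ]
```

View pics/u2.png

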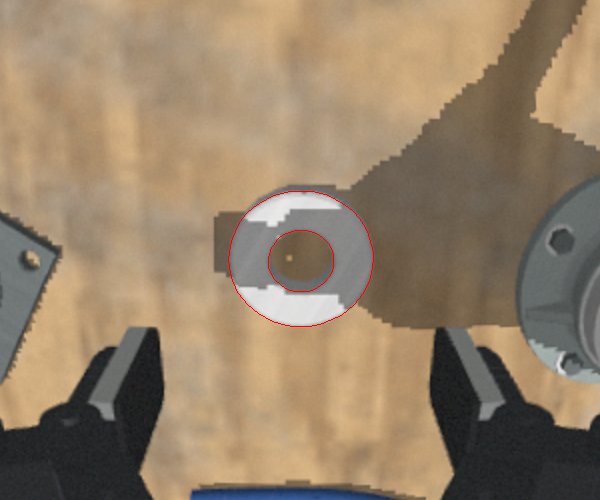

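The race is undisturbed at crop centre (301,258). Descending properly now, with settling.

Call:
servo_tool(targets=[{"hand": -0.6, "x": -0.003, "y": 0.0032, "z": 0.06, "roll": 0}, {"hand": -0.6, "x": -0.003, "y": 0.0032, "z": 0.11, "roll": 0}, {"hand": -0.6, "x": -0.003, "y": 0.0032, "z": 0.156, "roll": 0}, {"hand": -0.6, "x": -0.003, "y": 0.0032, "z": 0.156, "roll": 0}, {"hand": -0.6, "x": -0.003, "y": 0.0032, "z": 0.156, "roll": 0}, {"hand": -0.6, "x": -0.003, "y": 0.0032, "z": 0.156, "roll": 0}, {"hand": -0.6, "x": -0.003, "y": 0.0032, "z": 0.156, "roll": 0}, {"hand": -0.6, "x": -0.003, "y": 0.0032, "z": 0.156, "roll": 0}, {"hand": -0.6, "x": -0.003, "y": 0.0032, "z": 0.156, "roll": 0}, {"hand": -0.6, "x": -0.003, "y": 0.0032, "z": 0.156, "roll": 0}])

```text
time: 26.47
tool_pos: [0.587, -0.1997, 0.0044]
tcp_rot: [0.0, 3.14, -0.001]
wrist_force: [-0.0, 0.3, -0.2]
width: 0.799
grip_force: 0.0
```

Call:
servo_tool(targets=[{"hand": 1, "x": 0, "y": 0, "z": 0, "roll": 0}, {"hand": 1, "x": 0, "y": 0, "z": 0, "roll": 0}, {"hand": 1, "x": 0, "y": 0, "z": 0, "roll": 0}, {"hand": 1, "x": 0, "y": 0, "z": 0, "roll": 0}, {"hand": 1, "x": 0, "y": 0, "z": 0, "roll": 0}, {"hand": 1, "x": 0, "y": 0, "z": 0, "roll": 0}, {"hand": 1, "x": 0, "y": 0, "z": 0, "roll": 0}])

```text
time: 27.05
tool_pos: [0.5866, -0.1995, 0.0044]
tcp_rot: [0.0, 3.141, -0.0]
wrist_force: [-2.4, 0.1, 6.4]
width: 0.578
grip_force: 50.5
```

Call:
servo_tool(targets=[{"hand": 1, "x": 0, "y": 0, "z": -0.03, "roll": 0}, {"hand": 1, "x": 0, "y": 0, "z": -0.1, "roll": 0}, {"hand": 1, "x": 0, "y": 0, "z": -0.18, "roll": 0}, {"hand": 1, "x": 0, "y": 0, "z": -0.26, "roll": 0}, {"hand": 1, "x": -0.04, "y": 0.0, "z": -0.34, "roll": 0}, {"hand": 1, "x": -0.08, "y": 0.06, "z": -0.388, "roll": 0}, {"hand": 1, "x": -0.114, "y": 0.13, "z": -0.388, "roll": 0}, {"hand": 1, "x": -0.114, "y": 0.21, "z": -0.388, "roll": 0}, {"hand": 1, "x": -0.114, "y": 0.27, "z": -0.388, "roll": 0}, {"hand": 1, "x": -0.114, "y": 0.27, "z": -0.388, "roll": 0}])

```text
time: 27.88
tool_pos: [0.643, -0.0586, 0.197]
tcp_rot: [0.007, -3.141, -0.005]
wrist_force: [-0.1, 0.4, -1.1]
width: 0.581
grip_force: 52.2
```

Call:
servo_tool(targets=[{"hand": 1, "x": 0, "y": 0, "z": 0, "roll": 0}, {"hand": 1, "x": 0, "y": 0, "z": 0, "roll": 0}, {"hand": 1, "x": 0, "y": 0, "z": 0, "roll": 0}, {"hand": 1, "x": 0, "y": 0, "z": 0, "roll": 0}, {"hand": 1, "x": 0, "y": 0, "z": 0, "roll": 0}, {"hand": 1, "x": 0, "y": 0, "z": 0, "roll": 0}, {"hand": 1, "x": 0, "y": 0, "z": 0, "roll": 0}, {"hand": 1, "x": 0, "y": 0, "z": 0, "roll": 0}, {"hand": 1, "x": 0, "y": 0, "z": 0, "roll": 0}])

```text
time: 28.63
tool_pos: [0.6432, -0.0646, 0.1972]
tcp_rot: [0.001, 3.142, -0.0]
wrist_force: [-0.5, 0.0, -1.3]
width: 0.578
grip_force: 52.2
```

```bash
python3 avg.py upper -.004 2 .009 .096 .040 .060 .081 .020 .092 .010;python3 avg.py cage -.0035 1 .0465 .050 .0465 .025; python3 off.py upper -.008 -.006 -.005 -.004 -.003 -.002 0 .002
```

```text
tcp xyz | pin | held | pin-held | tilt
[ 6.432e-01 -6.460e-02  1.972e-01  5.999e-01 -6.440e-02  6.434e-01
 -6.470e-02 -4.350e-02  3.000e-04  0.000e+00 -0.000e+00  5.000e-04]
[0.     0.0001 0.     0.     0.     0.     0.0001 0.     0.0001 0.
 0.     0.0001]
force [-0.6  0.3 -0.6] t 28.6833
tcp xyz | pin | held | pin-held | tilt
[ 6.432e-01 -6.450e-02  1.972e-01  6.008e-01 -5.920e-02  6.472e-01
 -6.370e-02 -4.640e-02  4.500e-03 -0.000e+00  0.000e+00  3.000e-04]
[0. 0. 0. 0. 0. 0. 0. 0. 0. 0. 0. 0.]
force [ 0.4  0.8 -0.5] t 28.7333
[ 0.6432 -0.0644  0.1972] [ 2.0000e-04  3.1416e+00 -0.0000e+00]
-0.008 [ 0.0023 -0.0002] 204
-0.006 [ 0.0012 -0.0002] 205
-0.005 [ 0.0008 -0.0001] 198
-0.004 [ 0.0003 -0.0001] 188
-0.003 [-0.0002  0.    ] 174
-0.002 [-0.0007  0.0004] 159
0.0 [-0.0015  0.0011] 148
0.002 [-0.0027  0.0018] 140
```

```bash
python3 - <<'E'
from h import *
s=bot.read_state(); im=read_camera("wrist")
h=cv2.cvtColor(im,cv2.COLOR_RGB2HSV); c=proj("wrist",[[.600,-.064,.0465]],s)[0]
yy,xx=np.mgrid[:400,:640]; m=((h[...,0]>15)&(h[...,0]<32)&(h[...,1]>110)&(np.hypot(xx-c[0],yy-c[1])<32)).astype(np.uint8)
p=cv2.findNonZero(m)[:,0].astype(float); w=np.array([onz("wrist",*q,.0465,s)[:2] for q in p])
(cc,r)=cv2.minEnclosingCircle(w.astype(np.float32)*1000); print(len(p),np.array(cc).round(1),r, np.hypot(*(w*1000-cc).T).min())
print(np.percentile(w,[2,50,98],axis=0).round(4))
E
```

```text
522 [599.9 -64.4] 24.839637756347656 12.636578516892738
[[ 0.5762 -0.0873]
 [ 0.5962 -0.0644]
 [ 0.6224 -0.0415]]
```

Call:
servo_tool(targets=[{"hand": 1, "x": 0.04, "y": 0.0007, "z": 0, "roll": 0}, {"hand": 1, "x": 0.088, "y": 0.0007, "z": 0.05, "roll": 0}, {"hand": 1, "x": 0.088, "y": 0.0007, "z": 0.12, "roll": 0}, {"hand": 1, "x": 0.088, "y": 0.0007, "z": 0.17, "roll": 0}, {"hand": 1, "x": 0.088, "y": 0.0007, "z": 0.18, "roll": 0}, {"hand": 1, "x": 0.088, "y": 0.0007, "z": 0.18, "roll": 0}, {"hand": 1, "x": 0.088, "y": 0.0007, "z": 0.18, "roll": 0}, {"hand": 1, "x": 0.088, "y": 0.0007, "z": 0.18, "roll": 0}, {"hand": 1, "x": 0.088, "y": 0.0007, "z": 0.18, "roll": 0}, {"hand": 1, "x": 0.088, "y": 0.0007, "z": 0.18, "roll": 0}])

```text
time: 29.72
tool_pos: [0.6008, -0.0642, 0.1092]
tcp_rot: [0.0, 3.138, -0.001]
wrist_force: [-0.3, 0.1, -0.5]
width: 0.582
grip_force: 52.2
```

Call:
servo_tool(targets=[{"hand": 1, "x": 0, "y": 0, "z": 0, "roll": 0}, {"hand": 1, "x": 0, "y": 0, "z": 0, "roll": 0}, {"hand": 1, "x": 0, "y": 0, "z": 0, "roll": 0}, {"hand": 1, "x": 0, "y": 0, "z": 0, "roll": 0}, {"hand": 1, "x": 0, "y": 0, "z": 0, "roll": 0}])

```text
time: 30.13
tool_pos: [0.5991, -0.064, 0.1071]
tcp_rot: [-0.0, -3.142, -0.0]
wrist_force: [-0.4, -0.4, -0.2]
width: 0.579
grip_force: 52.2
```

```bash
python3 avg.py upper -.005 2 .009 .096 .040 .060
```

```text
tcp xyz | pin | held | pin-held | tilt
[ 5.991e-01 -6.400e-02  1.071e-01  6.003e-01 -6.400e-02  5.997e-01
 -6.400e-02  5.000e-04  1.000e-04 -0.000e+00  1.000e-04  2.000e-04]
[0. 0. 0. 0. 0. 0. 0. 0. 0. 0. 0. 0.]
force [ 0.7  0.1 -1.5] t 30.1833
```

The cage sits centred (0.5999,-0.0644), radius 24.8 mm, and the upper race is aligned to 0.5 mm. Descending.

Call:
servo_tool(targets=[{"hand": 1, "x": 0, "y": 0, "z": 0.02, "roll": 0}, {"hand": 1, "x": 0, "y": 0, "z": 0.04, "roll": 0}, {"hand": 1, "x": 0, "y": 0, "z": 0.06, "roll": 0}, {"hand": 1, "x": 0, "y": 0, "z": 0.08, "roll": 0}, {"hand": 1, "x": 0, "y": 0, "z": 0.092, "roll": 0}, {"hand": 1, "x": 0, "y": 0, "z": 0.097, "roll": 0}, {"hand": 1, "x": 0, "y": 0, "z": 0.099, "roll": 0}, {"hand": 1, "x": 0, "y": 0, "z": 0.1, "roll": 0}, {"hand": 1, "x": 0, "y": 0, "z": 0.1, "roll": 0}, {"hand": 1, "x": 0, "y": 0, "z": 0.1, "roll": 0}])

```text
time: 31.07
tool_pos: [0.5997, -0.0641, 0.0578]
tcp_rot: [0.0, 3.14, -0.0]
wrist_force: [0.5, -0.0, -1.2]
width: 0.577
grip_force: 52.2
```

Call:
servo_tool(targets=[{"hand": 1, "x": 0, "y": 0, "z": 0.001, "roll": 0}, {"hand": 1, "x": 0, "y": 0, "z": 0.002, "roll": 0}, {"hand": 1, "x": 0, "y": 0, "z": 0.003, "roll": 0}, {"hand": 1, "x": 0, "y": 0, "z": 0.004, "roll": 0}])

```text
time: 31.4
tool_pos: [0.5993, -0.064, 0.0553]
tcp_rot: [0.0, 3.141, -0.0]
wrist_force: [-0.2, 0.1, -1.8]
width: 0.58
grip_force: 52.2
```

Call:
servo_tool(targets=[{"hand": 1, "x": 0, "y": 0, "z": 0.001, "roll": 0}, {"hand": 1, "x": 0, "y": 0, "z": 0.002, "roll": 0}, {"hand": 1, "x": 0, "y": 0, "z": 0.002, "roll": 0}])

```text
time: 31.65
tool_pos: [0.5991, -0.064, 0.054]
tcp_rot: [-0.0, -3.141, -0.0]
wrist_force: [-0.2, -0.2, -2.1]
width: 0.579
grip_force: 52.2
```

Call:
servo_tool(targets=[{"hand": 1, "x": 0, "y": 0, "z": 0.001, "roll": 0}, {"hand": 1, "x": 0, "y": 0, "z": 0.001, "roll": 0}, {"hand": 1, "x": 0, "y": 0, "z": 0.001, "roll": 0}])

```text
time: 31.9
tool_pos: [0.5991, -0.064, 0.0536]
tcp_rot: [-0.0, -3.141, -0.0]
wrist_force: [0.1, -0.2, -1.2]
width: 0.574
grip_force: 52.2
```

Call:
servo_tool(targets=[{"hand": 1, "x": 0, "y": 0, "z": 0.001, "roll": 0}, {"hand": 1, "x": 0, "y": 0, "z": 0.001, "roll": 0}, {"hand": 1, "x": 0, "y": 0, "z": 0.001, "roll": 0}])

```text
time: 32.15
tool_pos: [0.5993, -0.064, 0.0535]
tcp_rot: [0.0, 3.141, 0.0]
wrist_force: [-1.6, 0.8, 3.0]
width: 0.578
grip_force: 52.6
```

Call:
servo_tool(targets=[{"hand": 1, "x": 0, "y": 0, "z": 0.001, "roll": 0}, {"hand": 1, "x": 0, "y": 0, "z": 0.001, "roll": 0}, {"hand": 1, "x": 0, "y": 0, "z": 0.001, "roll": 0}])

```text
time: 32.4
tool_pos: [0.5993, -0.0641, 0.0535]
tcp_rot: [0.0, 3.142, -0.0]
wrist_force: [-3.2, -0.8, 5.5]
width: 0.577
grip_force: 52.9
```

Call:
servo_tool(targets=[{"hand": 1, "x": 0, "y": 0, "z": 0.001, "roll": 0}, {"hand": 1, "x": 0, "y": 0, "z": 0.001, "roll": 0}, {"hand": 1, "x": 0, "y": 0, "z": 0.001, "roll": 0}])

```text
time: 32.65
tool_pos: [0.5993, -0.064, 0.0535]
tcp_rot: [0.0, 3.142, -0.0]
wrist_force: [-4.2, 0.1, 9.1]
width: 0.576
grip_force: 53.2
```

Seated at TCP z 0.0535. Release; estimate the plate centre from its corners in the first wrist picture.

Call:
servo_tool(targets=[{"hand": -0.5, "x": 0, "y": 0, "z": 0, "roll": 0}, {"hand": -0.5, "x": 0, "y": 0, "z": 0, "roll": 0}, {"hand": -0.5, "x": 0, "y": 0, "z": 0, "roll": 0}, {"hand": -0.6, "x": 0, "y": 0, "z": -0.03, "roll": 0}, {"hand": -0.6, "x": 0, "y": 0, "z": -0.1, "roll": 0}, {"hand": -0.6, "x": 0, "y": 0, "z": -0.17, "roll": 0}, {"hand": -0.6, "x": 0.0, "y": -0.08, "z": -0.18, "roll": 0}, {"hand": -0.6, "x": 0.0, "y": -0.16, "z": -0.18, "roll": 0}, {"hand": -0.6, "x": 0.0, "y": -0.24, "z": -0.18, "roll": 0}, {"hand": -0.6, "x": 0.0, "y": -0.32, "z": -0.18, "roll": 0}])

```text
time: 33.48
tool_pos: [0.5994, -0.2254, 0.1426]
tcp_rot: [-0.002, 3.14, -0.001]
wrist_force: [-0.4, 0.6, 0.4]
width: 0.799
grip_force: 0.0
```

```bash
python3 - <<'E'
from h import *
import pickle
s=pickle.load(open("w1.pkl","rb"))
C=[((a*1.2+420)/3,(b*1.2+30)/3) for a,b in((125,285),(242,352),(180,470),(68,405))]
W=np.array([onz("wrist",u,v,.006,s)[:2] for u,v in C]); print(W.round(4),W.mean(0).round(4),np.linalg.norm(np.diff(W,axis=0),axis=1).round(4),np.degrees(np.arctan2(*(W[1]-W[0])[::-1])))
print(bot.read_state()["tool_pos"].round(4))
E
```

```text
[[ 0.5484 -0.3558]
 [ 0.5864 -0.2931]
 [ 0.6485 -0.3319]
 [ 0.611  -0.3957]] [ 0.5986 -0.3441] [0.0733 0.0733 0.0739] 58.775421028195964
[ 0.5994 -0.2254  0.1426]
```

Call:
servo_tool(targets=[{"hand": -0.5, "x": 0.002, "y": -0.24, "z": 0.0, "roll": 0}, {"hand": -0.5, "x": 0.002, "y": -0.24, "z": 0.04, "roll": 0}, {"hand": -0.5, "x": 0.002, "y": -0.24, "z": 0.08, "roll": 0}, {"hand": -0.5, "x": 0.002, "y": -0.24, "z": 0.08, "roll": 0}, {"hand": -0.5, "x": 0.002, "y": -0.24, "z": 0.08, "roll": 0}, {"hand": -0.5, "x": 0.002, "y": -0.24, "z": 0.08, "roll": 0}, {"hand": -0.5, "x": 0.002, "y": -0.24, "z": 0.08, "roll": 0}, {"hand": -0.5, "x": 0.002, "y": -0.24, "z": 0.08, "roll": 0}, {"hand": -0.5, "x": 0.002, "y": -0.24, "z": 0.08, "roll": 0}, {"hand": -0.5, "x": 0.002, "y": -0.24, "z": 0.08, "roll": 0}])

```text
time: 34.32
tool_pos: [0.599, -0.343, 0.1034]
tcp_rot: [-0.002, 3.14, -0.001]
wrist_force: [-0.4, -0.0, 0.2]
width: 0.753
grip_force: 0.0
```

Call:
servo_tool(targets=[{"hand": -0.5, "x": 0, "y": 0, "z": 0, "roll": 0}, {"hand": -0.5, "x": 0, "y": 0, "z": 0, "roll": 0}, {"hand": -0.5, "x": 0, "y": 0, "z": 0, "roll": 0}, {"hand": -0.5, "x": 0, "y": 0, "z": 0, "roll": 0}])

```text
time: 34.65
tool_pos: [0.5982, -0.3439, 0.1022]
tcp_rot: [0.0, 3.142, -0.0]
wrist_force: [0.7, 0.2, -0.1]
width: 0.748
grip_force: 0.0
```

```bash
python3 - <<'E'
from h import *
s=bot.read_state(); im=read_camera("wrist"); cv2.imwrite("pics/pl.png",im[:,:,::-1]); t=s["tool_pos"]; print(t.round(4),s["tcp_rot"].round(4),s["time"])
MOD['b2']=[(.020,.025),(.020,.025)]; MOD['bore']=[(.012,.025)]
for k in('plate','b2','bore'): print(k,[x.round(4) for x in fit(im,s,(.5986,-.3441),MOD[k],span=.005)])
# plate square fit
g=cv2.GaussianBlur(cv2.cvtColor(im,cv2.COLOR_RGB2GRAY).astype(np.float32),(0,0),1.);m=np.hypot(cv2.Sobel(g,5,1,0),cv2.Sobel(g,5,0,1));m=np.minimum(m,np.percentile(m,95))
from scipy.optimize import differential_evolution as de
e=np.linspace(-.037,.037,40); q=np.vstack([np.c_[e,0*e+.037],np.c_[e,0*e-.037],np.c_[0*e+.037,e],np.c_[0*e-.037,e]])
def f(p):
    c,n=np.cos(p[2]),np.sin(p[2]); w=q@np.array([[c,n],[-n,c]])+p[:2]
    u=proj("wrist",np.c_[w,0*w[:,0]+.006],s).astype(np.float32); return -cv2.remap(m,u[:,0],u[:,1],1).mean()
r=de(f,[(.592,.605),(-.351,-.337),(.8,1.3)],seed=1,maxiter=60); print("square",r.x.round(4),r.fun)
E
```

```text
[ 0.5982 -0.3439  0.1022] [ 1.0000e-04  3.1415e+00 -1.0000e-04] 34.65
plate [array([ 0.5988, -0.3467]), np.float32(131.4635)]
b2 [array([ 0.595 , -0.3476]), np.float32(183.2476)]
bore [array([ 0.599 , -0.3468]), np.float32(61.6303)]
square [ 0.5978 -0.346   1.0087] -75.72766876220703
```

Call:
servo_tool(targets=[{"hand": -0.5, "x": 0.001, "y": -0.0042, "z": 0.06, "roll": 0}, {"hand": -0.5, "x": 0.001, "y": -0.0042, "z": 0.12, "roll": 0}, {"hand": -0.5, "x": 0.001, "y": -0.0042, "z": 0.16, "roll": 0}, {"hand": -0.5, "x": 0.001, "y": -0.0042, "z": 0.183, "roll": 0}, {"hand": -0.5, "x": 0.001, "y": -0.0042, "z": 0.183, "roll": 0}, {"hand": -0.5, "x": 0.001, "y": -0.0042, "z": 0.183, "roll": 0}, {"hand": -0.5, "x": 0.001, "y": -0.0042, "z": 0.183, "roll": 0}, {"hand": -0.5, "x": 0.001, "y": -0.0042, "z": 0.183, "roll": 0}, {"hand": -0.5, "x": 0.001, "y": -0.0042, "z": 0.183, "roll": 0}, {"hand": -0.5, "x": 0.001, "y": -0.0042, "z": 0.183, "roll": 0}], grip_force=60)

```text
time: 35.53
tool_pos: [0.5986, -0.3467, 0.0123]
tcp_rot: [0.0, 3.139, -0.002]
wrist_force: [-0.3, 0.2, 0.3]
width: 0.751
grip_force: 0.0
```

Call:
servo_tool(targets=[{"hand": 1, "x": 0, "y": 0, "z": 0, "roll": 0}, {"hand": 1, "x": 0, "y": 0, "z": 0, "roll": 0}, {"hand": 1, "x": 0, "y": 0, "z": 0, "roll": 0}, {"hand": 1, "x": 0, "y": 0, "z": 0, "roll": 0}, {"hand": 1, "x": 0, "y": 0, "z": 0, "roll": 0}, {"hand": 1, "x": 0, "y": 0, "z": 0, "roll": 0}, {"hand": 1, "x": 0, "y": 0, "z": 0, "roll": 0}, {"hand": 1, "x": 0, "y": 0, "z": 0, "roll": 0}])

```text
time: 36.2
tool_pos: [0.5981, -0.3465, 0.0118]
tcp_rot: [0.0, 3.141, -0.001]
wrist_force: [-0.6, 0.6, 5.3]
width: 0.439
grip_force: 59.6
```

The plate is held (width 0.439 fits a 40 mm boss). Lifting, going over the pin, and measuring the held boss there.

Call:
servo_tool(targets=[{"hand": 1, "x": 0, "y": 0, "z": -0.03, "roll": 0}, {"hand": 1, "x": 0, "y": 0, "z": -0.1, "roll": 0}, {"hand": 1, "x": 0, "y": 0, "z": -0.18, "roll": 0}, {"hand": 1, "x": 0, "y": 0, "z": -0.26, "roll": 0}, {"hand": 1, "x": 0, "y": 0.0, "z": -0.34, "roll": 0}, {"hand": 1, "x": 0, "y": 0.08, "z": -0.36, "roll": 0}, {"hand": 1, "x": 0, "y": 0.16, "z": -0.36, "roll": 0}, {"hand": 1, "x": 0, "y": 0.24, "z": -0.36, "roll": 0}, {"hand": 1, "x": 0, "y": 0.32, "z": -0.36, "roll": 0}, {"hand": 1, "x": 0, "y": 0.4, "z": -0.36, "roll": 0}])

```text
time: 37.03
tool_pos: [0.5967, -0.1443, 0.1908]
tcp_rot: [-0.001, -3.141, -0.001]
wrist_force: [0.7, 1.7, -2.2]
width: 0.441
grip_force: 60.9
```

Call:
servo_tool(targets=[{"hand": 1, "x": 0, "y": 0.06, "z": 0, "roll": 0}, {"hand": 1, "x": 0, "y": 0.12, "z": 0, "roll": 0}, {"hand": 1, "x": 0, "y": 0.164, "z": 0, "roll": 0}, {"hand": 1, "x": 0, "y": 0.164, "z": 0, "roll": 0}, {"hand": 1, "x": 0, "y": 0.164, "z": 0, "roll": 0}, {"hand": 1, "x": 0, "y": 0.164, "z": 0, "roll": 0}, {"hand": 1, "x": 0, "y": 0.164, "z": 0, "roll": 0}, {"hand": 1, "x": 0, "y": 0.164, "z": 0, "roll": 0}, {"hand": 1, "x": 0, "y": 0.164, "z": 0, "roll": 0}, {"hand": 1, "x": 0, "y": 0.164, "z": 0, "roll": 0}])

```text
time: 37.87
tool_pos: [0.5977, -0.065, 0.1906]
tcp_rot: [-0.002, -3.141, 0.0]
wrist_force: [0.9, 0.8, -2.7]
width: 0.439
grip_force: 61.0
```

Call:
servo_tool(targets=[{"hand": 1, "x": 0, "y": 0, "z": 0, "roll": 0}, {"hand": 1, "x": 0, "y": 0, "z": 0, "roll": 0}, {"hand": 1, "x": 0, "y": 0, "z": 0, "roll": 0}, {"hand": 1, "x": 0, "y": 0, "z": 0, "roll": 0}])

```text
time: 38.2
tool_pos: [0.5977, -0.0642, 0.1907]
tcp_rot: [-0.0, -3.142, 0.0]
wrist_force: [0.0, 0.7, -2.2]
width: 0.438
grip_force: 61.0
```

```bash
cat > heldplate.py <<'E'
from h import *
from scipy.optimize import differential_evolution as de
s=bot.read_state(); im=read_camera("wrist"); cv2.imwrite("pics/hp.png",im[:,:,::-1]); t=s["tool_pos"]; print(t.round(4),s["tcp_rot"].round(4),s["time"],s["wrist_force"].round(1))
g=cv2.GaussianBlur(cv2.cvtColor(im,cv2.COLOR_RGB2GRAY).astype(np.float32),(0,0),1.);m=np.hypot(cv2.Sobel(g,5,1,0),cv2.Sobel(g,5,0,1));m=np.minimum(m,np.percentile(m,95))
e=np.linspace(-.037,.037,40); q=np.vstack([np.c_[e,0*e+.037],np.c_[e,0*e-.037],np.c_[0*e+.037,e],np.c_[0*e-.037,e]])
def mk(off):
    def f(p):
        c,n=np.cos(p[2]),np.sin(p[2]); w=q@np.array([[c,n],[-n,c]])+p[:2]
        w=w[w[:,0]<t[0]+.02]
        u=proj("wrist",np.c_[w,0*w[:,0]+.006+t[2]+off],s).astype(np.float32); return -cv2.remap(m,u[:,0],u[:,1],1).mean()
    return f
for off in(-.014,-.0115,-.009):
    r=de(mk(off),[(t[0]-.006,t[0]+.006),(t[1]-.005,t[1]+.005),(.7,1.4)],seed=1,maxiter=60); print(off,"square-tcp",(r.x[:2]-t[:2]).round(4),r.x[2].round(3),r.fun.round(1))
    for k,M in(('top',[(.020,.025)]),('bore',[(.012,.025)]),('both',[(.020,.025),(.012,.025)])):
        c,sc=fit(im,s,t,[(a,z+t[2]+off) for a,z in M],span=.004); print("  ",k,(c-t[:2]).round(4),round(float(sc)))
E
python3 heldplate.py
```

```text
[ 0.5977 -0.0642  0.1907] [-4.0000e-04 -3.1415e+00  0.0000e+00] 38.2 [ 0.   0.7 -2.2]
-0.014 square-tcp [0.0005 0.0003] 1.011 -117.1
   top [-0.0044 -0.0013] 88
   bore [0.002 0.   ] 81
   both [0.0019 0.    ] 142
-0.0115 square-tcp [-0.      0.0003] 1.019 -127.8
   top [-0.005  -0.0012] 86
   bore [0.0006 0.    ] 80
   both [0.0004 0.    ] 133
-0.009 square-tcp [-0.0006  0.0004] 1.022 -125.9
   top [-0.0023  0.0019] 60
   bore [-0.0007 -0.0001] 77
   both [-0.0009  0.0001] 114
```

The held bore is within 0.4 mm of the TCP. Aligning with the pin and descending.

Call:
servo_tool(targets=[{"hand": 1, "x": -0.0044, "y": 0, "z": 0.05, "roll": 0}, {"hand": 1, "x": -0.0044, "y": 0, "z": 0.1, "roll": 0}, {"hand": 1, "x": -0.0044, "y": 0, "z": 0.14, "roll": 0}, {"hand": 1, "x": -0.0044, "y": 0, "z": 0.15, "roll": 0}, {"hand": 1, "x": -0.0044, "y": 0, "z": 0.15, "roll": 0}, {"hand": 1, "x": -0.0044, "y": 0, "z": 0.15, "roll": 0}, {"hand": 1, "x": -0.0044, "y": 0, "z": 0.15, "roll": 0}, {"hand": 1, "x": -0.0044, "y": 0, "z": 0.15, "roll": 0}, {"hand": 1, "x": -0.0044, "y": 0, "z": 0.15, "roll": 0}, {"hand": 1, "x": -0.0044, "y": 0, "z": 0.15, "roll": 0}])

```text
time: 39.08
tool_pos: [0.6007, -0.0642, 0.1169]
tcp_rot: [0.0, 3.14, -0.001]
wrist_force: [-0.8, -0.2, -2.3]
width: 0.437
grip_force: 61.0
```

Call:
servo_tool(targets=[{"hand": 1, "x": 0, "y": 0, "z": 0, "roll": 0}, {"hand": 1, "x": 0, "y": 0, "z": 0, "roll": 0}, {"hand": 1, "x": 0, "y": 0, "z": 0, "roll": 0}])

```text
time: 39.33
tool_pos: [0.5999, -0.0642, 0.1158]
tcp_rot: [0.0, 3.141, -0.0]
wrist_force: [-0.4, -0.2, -3.0]
width: 0.434
grip_force: 61.0
```

Call:
servo_tool(targets=[{"hand": 1, "x": 0, "y": 0, "z": 0.01, "roll": 0}, {"hand": 1, "x": 0, "y": 0, "z": 0.02, "roll": 0}, {"hand": 1, "x": 0, "y": 0, "z": 0.03, "roll": 0}, {"hand": 1, "x": 0, "y": 0, "z": 0.04, "roll": 0}])

```text
time: 39.67
tool_pos: [0.5995, -0.064, 0.0947]
tcp_rot: [-0.0, -3.141, -0.0]
wrist_force: [0.3, -0.6, -2.7]
width: 0.431
grip_force: 61.0
```

Call:
servo_tool(targets=[{"hand": 1, "x": 0, "y": 0, "z": 0.01, "roll": 0}, {"hand": 1, "x": 0, "y": 0, "z": 0.02, "roll": 0}, {"hand": 1, "x": 0, "y": 0, "z": 0.028, "roll": 0}, {"hand": 1, "x": 0, "y": 0, "z": 0.033, "roll": 0}, {"hand": 1, "x": 0, "y": 0, "z": 0.035, "roll": 0}, {"hand": 1, "x": 0, "y": 0, "z": 0.036, "roll": 0}, {"hand": 1, "x": 0, "y": 0, "z": 0.037, "roll": 0}, {"hand": 1, "x": 0, "y": 0, "z": 0.037, "roll": 0}, {"hand": 1, "x": 0, "y": 0, "z": 0.037, "roll": 0}])

```text
time: 40.42
tool_pos: [0.6002, -0.0641, 0.0775]
tcp_rot: [0.0, 3.141, -0.0]
wrist_force: [0.1, 1.1, -2.3]
width: 0.439
grip_force: 61.0
```

Call:
servo_tool(targets=[{"hand": 1, "x": 0, "y": 0, "z": 0.001, "roll": 0}, {"hand": 1, "x": 0, "y": 0, "z": 0.002, "roll": 0}, {"hand": 1, "x": 0, "y": 0, "z": 0.002, "roll": 0}])

```text
time: 40.67
tool_pos: [0.5999, -0.0641, 0.0762]
tcp_rot: [0.0, 3.142, -0.0]
wrist_force: [0.2, -0.7, -2.0]
width: 0.437
grip_force: 61.0
```

Call:
servo_tool(targets=[{"hand": 1, "x": 0, "y": 0, "z": 0.001, "roll": 0}, {"hand": 1, "x": 0, "y": 0, "z": 0.002, "roll": 0}, {"hand": 1, "x": 0, "y": 0, "z": 0.002, "roll": 0}])

```text
time: 40.92
tool_pos: [0.5998, -0.0641, 0.075]
tcp_rot: [-0.0, -3.141, -0.0]
wrist_force: [-0.3, 0.2, -1.8]
width: 0.44
grip_force: 61.0
```

Call:
servo_tool(targets=[{"hand": 1, "x": 0, "y": 0, "z": 0.001, "roll": 0}, {"hand": 1, "x": 0, "y": 0, "z": 0.001, "roll": 0}, {"hand": 1, "x": 0, "y": 0, "z": 0.001, "roll": 0}])

```text
time: 41.17
tool_pos: [0.5998, -0.0641, 0.0746]
tcp_rot: [-0.0, -3.141, -0.0]
wrist_force: [0.5, -1.0, -2.1]
width: 0.436
grip_force: 61.0
```

Call:
servo_tool(targets=[{"hand": 1, "x": 0, "y": 0, "z": 0.001, "roll": 0}, {"hand": 1, "x": 0, "y": 0, "z": 0.002, "roll": 0}, {"hand": 1, "x": 0, "y": 0, "z": 0.002, "roll": 0}])

```text
time: 41.42
tool_pos: [0.5998, -0.0641, 0.0735]
tcp_rot: [-0.0, -3.141, -0.0]
wrist_force: [-0.6, -0.0, -2.9]
width: 0.444
grip_force: 61.0
```

Call:
servo_tool(targets=[{"hand": 1, "x": 0, "y": 0, "z": 0.001, "roll": 0}, {"hand": 1, "x": 0, "y": 0, "z": 0.001, "roll": 0}, {"hand": 1, "x": 0, "y": 0, "z": 0.001, "roll": 0}])

```text
time: 41.67
tool_pos: [0.5998, -0.0641, 0.0731]
tcp_rot: [-0.0, -3.141, -0.0]
wrist_force: [0.0, 0.5, -2.3]
width: 0.435
grip_force: 61.0
```

Call:
servo_tool(targets=[{"hand": 1, "x": 0, "y": 0, "z": 0.001, "roll": 0}, {"hand": 1, "x": 0, "y": 0, "z": 0.001, "roll": 0}, {"hand": 1, "x": 0, "y": 0, "z": 0.001, "roll": 0}])

```text
time: 41.92
tool_pos: [0.6, -0.0641, 0.0728]
tcp_rot: [0.0, 3.141, -0.0]
wrist_force: [-0.2, 0.5, -0.1]
width: 0.44
grip_force: 61.1
```

Call:
servo_tool(targets=[{"hand": 1, "x": 0, "y": 0, "z": 0.001, "roll": 0}, {"hand": 1, "x": 0, "y": 0, "z": 0.001, "roll": 0}, {"hand": 1, "x": 0, "y": 0, "z": 0.001, "roll": 0}])

```text
time: 42.17
tool_pos: [0.6, -0.0641, 0.0728]
tcp_rot: [0.0, 3.141, -0.0]
wrist_force: [-2.8, 1.3, 4.6]
width: 0.436
grip_force: 61.6
```

Rested at 0.0728 (underside 0.061). Release and go to the dust cap.

Call:
servo_tool(targets=[{"hand": -0.3, "x": 0, "y": 0, "z": 0, "roll": 0}, {"hand": -0.3, "x": 0, "y": 0, "z": 0, "roll": 0}, {"hand": -0.3, "x": 0, "y": 0, "z": 0, "roll": 0}, {"hand": -0.4, "x": 0, "y": 0, "z": -0.03, "roll": 0}, {"hand": -0.4, "x": 0, "y": 0, "z": -0.1, "roll": 0}, {"hand": -0.4, "x": 0, "y": 0, "z": -0.16, "roll": 0}, {"hand": -0.4, "x": 0.05, "y": -0.06, "z": -0.18, "roll": 0}, {"hand": -0.4, "x": 0.1, "y": -0.12, "z": -0.18, "roll": 0}, {"hand": -0.4, "x": 0.15, "y": -0.18, "z": -0.16, "roll": 0}, {"hand": -0.4, "x": 0.2, "y": -0.24, "z": -0.12, "roll": 0}])

```text
time: 43.0
tool_pos: [0.5027, -0.1846, 0.1363]
tcp_rot: [-0.002, 3.135, -0.005]
wrist_force: [0.4, -0.4, -0.2]
width: 0.703
grip_force: 0.0
```

Call:
servo_tool(targets=[{"hand": -0.4, "x": 0.05, "y": -0.06, "z": 0.03, "roll": 0}, {"hand": -0.4, "x": 0.078, "y": -0.111, "z": 0.06, "roll": 0}, {"hand": -0.4, "x": 0.078, "y": -0.111, "z": 0.1, "roll": 0}, {"hand": -0.4, "x": 0.078, "y": -0.111, "z": 0.1, "roll": 0}, {"hand": -0.4, "x": 0.078, "y": -0.111, "z": 0.1, "roll": 0}, {"hand": -0.4, "x": 0.078, "y": -0.111, "z": 0.1, "roll": 0}, {"hand": -0.4, "x": 0.078, "y": -0.111, "z": 0.1, "roll": 0}, {"hand": -0.4, "x": 0.078, "y": -0.111, "z": 0.1, "roll": 0}, {"hand": -0.4, "x": 0.078, "y": -0.111, "z": 0.1, "roll": 0}, {"hand": -0.4, "x": 0.078, "y": -0.111, "z": 0.1, "roll": 0}])

```text
time: 43.83
tool_pos: [0.4629, -0.2379, 0.0839]
tcp_rot: [-0.001, 3.14, -0.001]
wrist_force: [0.1, -1.2, -0.2]
width: 0.702
grip_force: 0.0
```

Call:
servo_tool(targets=[{"hand": -0.4, "x": 0, "y": 0, "z": 0, "roll": 0}, {"hand": -0.4, "x": 0, "y": 0, "z": 0, "roll": 0}, {"hand": -0.4, "x": 0, "y": 0, "z": 0, "roll": 0}, {"hand": -0.4, "x": 0, "y": 0, "z": 0, "roll": 0}])

```text
time: 44.17
tool_pos: [0.4621, -0.238, 0.0831]
tcp_rot: [-0.0, -3.142, -0.0]
wrist_force: [-0.6, 0.5, -0.9]
width: 0.697
grip_force: 0.0
```

```bash
python3 look.py k1 cap .4615 -.2393; python3 - <<'E'
from h import *
s=bot.read_state(); im=read_camera("wrist")
for r in(.010,.013,.0145,.0155,.0165,.0175): print(r,[x.round(4) for x in fit(im,s,(.4615,-.2393),[(r,.026)],span=.004)])
for r in(.0165,.0175,.0185,.0195): print(r,[x.round(4) for x in fit(im,s,(.4615,-.2393),[(r,.003)],span=.004)])
E
```

```text
t 44.17 tcp [ 0.4621 -0.238   0.0831] rot [-2.0000e-04 -3.1415e+00 -1.0000e-04] w 0.697 fit [ 0.4602 -0.2394] 226 tool shift (fullscale) to put TCP over it: [ 0.0038 -0.0028  0.    ]
0.01 [array([ 0.4664, -0.2423]), np.float32(71.8901)]
0.013 [array([ 0.4637, -0.2397]), np.float32(82.3724)]
0.0145 [array([ 0.4622, -0.239 ]), np.float32(92.098)]
0.0155 [array([ 0.461 , -0.2391]), np.float32(104.2948)]
0.0165 [array([ 0.4594, -0.2394]), np.float32(119.2275)]
0.0175 [array([ 0.4576, -0.2394]), np.float32(122.7442)]
0.0165 [array([ 0.4577, -0.2393]), np.float32(87.5858)]
0.0175 [array([ 0.459 , -0.2396]), np.float32(100.9916)]
0.0185 [array([ 0.4608, -0.2395]), np.float32(113.607)]
0.0195 [array([ 0.4658, -0.2396]), np.float32(122.7103)]
```

Call:
servo_tool(targets=[{"hand": -0.4, "x": 0.004, "y": -0.0028, "z": 0.06, "roll": 0}, {"hand": -0.4, "x": 0.004, "y": -0.0028, "z": 0.11, "roll": 0}, {"hand": -0.4, "x": 0.004, "y": -0.0028, "z": 0.145, "roll": 0}, {"hand": -0.4, "x": 0.004, "y": -0.0028, "z": 0.145, "roll": 0}, {"hand": -0.4, "x": 0.004, "y": -0.0028, "z": 0.145, "roll": 0}, {"hand": -0.4, "x": 0.004, "y": -0.0028, "z": 0.145, "roll": 0}, {"hand": -0.4, "x": 0.004, "y": -0.0028, "z": 0.145, "roll": 0}, {"hand": -0.4, "x": 0.004, "y": -0.0028, "z": 0.145, "roll": 0}, {"hand": -0.4, "x": 0.004, "y": -0.0028, "z": 0.145, "roll": 0}, {"hand": -0.4, "x": 0.004, "y": -0.0028, "z": 0.145, "roll": 0}], grip_force=35)

```text
time: 45.1
tool_pos: [0.4608, -0.2398, 0.0116]
tcp_rot: [0.0, 3.14, -0.001]
wrist_force: [0.7, 0.0, 0.3]
width: 0.707
grip_force: 0.0
```

Call:
servo_tool(targets=[{"hand": 1, "x": 0, "y": 0, "z": 0, "roll": 0}, {"hand": 1, "x": 0, "y": 0, "z": 0, "roll": 0}, {"hand": 1, "x": 0, "y": 0, "z": 0, "roll": 0}, {"hand": 1, "x": 0, "y": 0, "z": 0, "roll": 0}, {"hand": 1, "x": 0, "y": 0, "z": 0, "roll": 0}, {"hand": 1, "x": 0, "y": 0, "z": 0, "roll": 0}, {"hand": 1, "x": 0, "y": 0, "z": 0, "roll": 0}, {"hand": 1, "x": 0, "y": 0, "z": 0, "roll": 0}])

```text
time: 45.77
tool_pos: [0.4603, -0.2396, 0.0111]
tcp_rot: [0.0, 3.141, -0.0]
wrist_force: [-1.2, 2.2, 5.3]
width: 0.368
grip_force: 34.5
```

Width 0.368 corresponds to 33 mm, so it is the right cap. Lifting to the viewing pose.

Call:
servo_tool(targets=[{"hand": 1, "x": 0, "y": 0, "z": -0.03, "roll": 0}, {"hand": 1, "x": 0, "y": 0, "z": -0.1, "roll": 0}, {"hand": 1, "x": 0, "y": 0, "z": -0.18, "roll": 0}, {"hand": 1, "x": 0, "y": 0, "z": -0.26, "roll": 0}, {"hand": 1, "x": 0, "y": 0.0, "z": -0.34, "roll": 0}, {"hand": 1, "x": -0.05, "y": 0.05, "z": -0.398, "roll": 0}, {"hand": 1, "x": -0.11, "y": 0.1, "z": -0.398, "roll": 0}, {"hand": 1, "x": -0.17, "y": 0.15, "z": -0.398, "roll": 0}, {"hand": 1, "x": -0.23, "y": 0.2, "z": -0.398, "roll": 0}, {"hand": 1, "x": -0.29, "y": 0.26, "z": -0.398, "roll": 0}])

```text
time: 46.6
tool_pos: [0.6059, -0.1094, 0.2097]
tcp_rot: [0.002, 3.141, -0.001]
wrist_force: [-0.2, -1.0, -0.0]
width: 0.365
grip_force: 34.8
```

Call:
servo_tool(targets=[{"hand": 1, "x": -0.05, "y": 0.05, "z": 0, "roll": 0}, {"hand": 1, "x": -0.076, "y": 0.091, "z": 0, "roll": 0}, {"hand": 1, "x": -0.076, "y": 0.091, "z": 0, "roll": 0}, {"hand": 1, "x": -0.076, "y": 0.091, "z": 0, "roll": 0}, {"hand": 1, "x": -0.076, "y": 0.091, "z": 0, "roll": 0}, {"hand": 1, "x": -0.076, "y": 0.091, "z": 0, "roll": 0}, {"hand": 1, "x": -0.076, "y": 0.091, "z": 0, "roll": 0}, {"hand": 1, "x": -0.076, "y": 0.091, "z": 0, "roll": 0}, {"hand": 1, "x": -0.076, "y": 0.091, "z": 0, "roll": 0}, {"hand": 1, "x": -0.076, "y": 0.091, "z": 0, "roll": 0}])

```text
time: 47.43
tool_pos: [0.6424, -0.0652, 0.2099]
tcp_rot: [0.002, 3.141, -0.0]
wrist_force: [-0.4, 0.3, -0.5]
width: 0.371
grip_force: 34.9
```

```bash
cat > final.py <<'E'
import sys
from h import *
from scipy.optimize import differential_evolution as de
s=bot.read_state(); im=read_camera("wrist"); t=s["tool_pos"]; print(t.round(4),s["tcp_rot"].round(4),s["time"],s["wrist_force"].round(1))
g=cv2.GaussianBlur(cv2.cvtColor(im,cv2.COLOR_RGB2GRAY).astype(np.float32),(0,0),1.);m=np.hypot(cv2.Sobel(g,5,1,0),cv2.Sobel(g,5,0,1));m=np.minimum(m,np.percentile(m,95))
e=np.linspace(-.037,.037,40); q=np.vstack([np.c_[e,0*e+.037],np.c_[e,0*e-.037],np.c_[0*e+.037,e],np.c_[0*e-.037,e]])
for h in (.062,.067,.072):
    def f(p):
        c,n=np.cos(p[2]),np.sin(p[2]); w=q@np.array([[c,n],[-n,c]])+p[:2]
        u=proj("wrist",np.c_[w,0*w[:,0]+h],s).astype(np.float32); return -cv2.remap(m,u[:,0],u[:,1],1).mean()
    r=de(f,[(.594,.606),(-.07,-.058),(.3,1.8)],seed=1,maxiter=60); print("plate z",h,r.x.round(4),r.fun.round(1))
for n,M in(("tip",[(.005,.092)]),("boss",[(.020,.086)]),("bore",[(.012,.086)]),("capside-final",[(.0185,.090),(.0165,.112)])): print(n,[x.round(4) for x in fit(im,s,(.600,-.0643),M,span=.004)])
if len(sys.argv)>1:
    c,_=fit(im,s,t,[(r,z+t[2]-.0111) for r,z in MOD['cap']],span=.004); print("held-tcp",(c-t[:2]).round(4))
E
python3 final.py h
```

```text
[ 0.6424 -0.0652  0.2099] [ 1.8000e-03  3.1412e+00 -1.0000e-04] 47.4333 [-0.4  0.3 -0.5]
plate z 0.062 [ 0.6015 -0.064   1.0184] -89.2
plate z 0.067 [ 0.6008 -0.064   1.0192] -99.6
plate z 0.072 [ 0.6001 -0.0638  1.0267] -93.9
tip [array([ 0.5997, -0.0645]), np.float32(197.608)]
boss [array([ 0.6003, -0.0636]), np.float32(93.7734)]
bore [array([ 0.6018, -0.0642]), np.float32(98.3849)]
capside-final [array([ 0.595 , -0.0646]), np.float32(177.9961)]
held-tcp [0.0002 0.0003]
```

The plate sits with its top at z 0.067 as expected, centred. Now placing the cap.

Call:
servo_tool(targets=[{"hand": 1, "x": 0.04, "y": 0, "z": 0, "roll": 0}, {"hand": 1, "x": 0.085, "y": 0, "z": 0.05, "roll": 0}, {"hand": 1, "x": 0.085, "y": 0, "z": 0.12, "roll": 0}, {"hand": 1, "x": 0.085, "y": 0, "z": 0.17, "roll": 0}, {"hand": 1, "x": 0.085, "y": 0, "z": 0.18, "roll": 0}, {"hand": 1, "x": 0.085, "y": 0, "z": 0.18, "roll": 0}, {"hand": 1, "x": 0.085, "y": 0, "z": 0.18, "roll": 0}, {"hand": 1, "x": 0.085, "y": 0, "z": 0.18, "roll": 0}, {"hand": 1, "x": 0.085, "y": 0, "z": 0.18, "roll": 0}, {"hand": 1, "x": 0.085, "y": 0, "z": 0.18, "roll": 0}])

```text
time: 48.32
tool_pos: [0.6017, -0.0647, 0.1217]
tcp_rot: [0.0, 3.138, -0.001]
wrist_force: [-0.6, 0.3, -0.2]
width: 0.372
grip_force: 34.9
```

Call:
servo_tool(targets=[{"hand": 1, "x": 0, "y": 0, "z": 0, "roll": 0}, {"hand": 1, "x": 0, "y": 0, "z": 0, "roll": 0}, {"hand": 1, "x": 0, "y": 0, "z": 0, "roll": 0}, {"hand": 1, "x": 0, "y": 0, "z": 0, "roll": 0}])

```text
time: 48.65
tool_pos: [0.6001, -0.0645, 0.1198]
tcp_rot: [0.0, 3.141, -0.0]
wrist_force: [-0.4, 0.2, -0.7]
width: 0.368
grip_force: 34.9
```

Call:
servo_tool(targets=[{"hand": 1, "x": 0, "y": 0, "z": 0.01, "roll": 0}, {"hand": 1, "x": 0, "y": 0, "z": 0.018, "roll": 0}, {"hand": 1, "x": 0, "y": 0, "z": 0.025, "roll": 0}, {"hand": 1, "x": 0, "y": 0, "z": 0.03, "roll": 0}, {"hand": 1, "x": 0, "y": 0, "z": 0.034, "roll": 0}, {"hand": 1, "x": 0, "y": 0, "z": 0.036, "roll": 0}, {"hand": 1, "x": 0, "y": 0, "z": 0.037, "roll": 0}, {"hand": 1, "x": 0, "y": 0, "z": 0.038, "roll": 0}, {"hand": 1, "x": 0, "y": 0, "z": 0.038, "roll": 0}])

```text
time: 49.4
tool_pos: [0.6002, -0.0646, 0.1007]
tcp_rot: [0.0, 3.141, -0.0]
wrist_force: [0.1, 0.0, -0.2]
width: 0.367
grip_force: 34.9
```

Call:
servo_tool(targets=[{"hand": 1, "x": 0, "y": 0, "z": 0.001, "roll": 0}, {"hand": 1, "x": 0, "y": 0, "z": 0.002, "roll": 0}, {"hand": 1, "x": 0, "y": 0, "z": 0.002, "roll": 0}])

```text
time: 49.65
tool_pos: [0.6001, -0.0646, 0.0997]
tcp_rot: [0.0, 3.141, -0.0]
wrist_force: [0.5, 0.8, -0.9]
width: 0.366
grip_force: 34.9
```

Call:
servo_tool(targets=[{"hand": 1, "x": 0, "y": 0, "z": 0.001, "roll": 0}, {"hand": 1, "x": 0, "y": 0, "z": 0.002, "roll": 0}, {"hand": 1, "x": 0, "y": 0, "z": 0.002, "roll": 0}])

```text
time: 49.9
tool_pos: [0.6, -0.0646, 0.0986]
tcp_rot: [-0.0, -3.141, 0.0]
wrist_force: [0.2, -0.0, -0.1]
width: 0.369
grip_force: 34.9
```

Call:
servo_tool(targets=[{"hand": 1, "x": 0, "y": 0, "z": 0.001, "roll": 0}, {"hand": 1, "x": 0, "y": 0, "z": 0.001, "roll": 0}, {"hand": 1, "x": 0, "y": 0, "z": 0.001, "roll": 0}])

```text
time: 50.15
tool_pos: [0.6001, -0.0645, 0.0981]
tcp_rot: [-0.0, -3.141, -0.0]
wrist_force: [-0.8, -0.5, -0.0]
width: 0.368
grip_force: 34.9
```

Call:
servo_tool(targets=[{"hand": 1, "x": 0, "y": 0, "z": 0.001, "roll": 0}, {"hand": 1, "x": 0, "y": 0, "z": 0.001, "roll": 0}, {"hand": 1, "x": 0, "y": 0, "z": 0.001, "roll": 0}])

```text
time: 50.4
tool_pos: [0.6001, -0.0645, 0.0976]
tcp_rot: [-0.0, -3.141, -0.0]
wrist_force: [0.7, -0.7, -0.2]
width: 0.365
grip_force: 34.9
```

Call:
servo_tool(targets=[{"hand": 1, "x": 0, "y": 0, "z": 0.001, "roll": 0}, {"hand": 1, "x": 0, "y": 0, "z": 0.001, "roll": 0}, {"hand": 1, "x": 0, "y": 0, "z": 0.001, "roll": 0}])

```text
time: 50.65
tool_pos: [0.6001, -0.0646, 0.0972]
tcp_rot: [-0.0, -3.142, 0.0]
wrist_force: [1.0, -0.7, -0.0]
width: 0.372
grip_force: 34.9
```

Call:
servo_tool(targets=[{"hand": 1, "x": 0, "y": 0, "z": 0.001, "roll": 0}, {"hand": 1, "x": 0, "y": 0, "z": 0.001, "roll": 0}, {"hand": 1, "x": 0, "y": 0, "z": 0.001, "roll": 0}])

```text
time: 50.9
tool_pos: [0.6002, -0.0646, 0.0971]
tcp_rot: [0.0, 3.141, -0.0]
wrist_force: [-2.0, 0.1, 3.3]
width: 0.367
grip_force: 35.1
```

Call:
servo_tool(targets=[{"hand": 1, "x": 0, "y": 0, "z": 0.001, "roll": 0}, {"hand": 1, "x": 0, "y": 0, "z": 0.001, "roll": 0}, {"hand": 1, "x": 0, "y": 0, "z": 0.001, "roll": 0}])

```text
time: 51.15
tool_pos: [0.6003, -0.0646, 0.0971]
tcp_rot: [0.0, 3.141, -0.0]
wrist_force: [-2.0, 0.5, 6.0]
width: 0.365
grip_force: 35.5
```

Call:
servo_tool(targets=[{"hand": 1, "x": 0, "y": 0, "z": 0.001, "roll": 0}, {"hand": 1, "x": 0, "y": 0, "z": 0.001, "roll": 0}, {"hand": 1, "x": 0, "y": 0, "z": 0.001, "roll": 0}])

```text
time: 51.4
tool_pos: [0.6004, -0.0646, 0.0971]
tcp_rot: [0.0, 3.141, -0.0]
wrist_force: [-3.7, 0.6, 8.0]
width: 0.368
grip_force: 35.7
```

Seated exactly at TCP z 0.0971 (predicted 0.0971). Release, retreat upwards and verify.

Call:
servo_tool(targets=[{"hand": -0.2, "x": 0, "y": 0, "z": 0, "roll": 0}, {"hand": -0.2, "x": 0, "y": 0, "z": 0, "roll": 0}, {"hand": -0.3, "x": 0, "y": 0, "z": 0, "roll": 0}, {"hand": -0.4, "x": 0, "y": 0, "z": -0.03, "roll": 0}, {"hand": -0.4, "x": 0, "y": 0, "z": -0.1, "roll": 0}, {"hand": -0.4, "x": 0, "y": 0, "z": -0.16, "roll": 0}, {"hand": -0.4, "x": -0.04, "y": 0, "z": -0.22, "roll": 0}, {"hand": -0.4, "x": -0.085, "y": 0, "z": -0.24, "roll": 0}, {"hand": -0.4, "x": -0.085, "y": 0, "z": -0.24, "roll": 0}, {"hand": -0.4, "x": -0.085, "y": 0, "z": -0.24, "roll": 0}])

```text
time: 52.23
tool_pos: [0.6437, -0.0646, 0.2163]
tcp_rot: [-0.0, 3.14, -0.0]
wrist_force: [-0.7, 0.1, -0.7]
width: 0.701
grip_force: 0.0
```

Call:
servo_tool(targets=[{"hand": -0.4, "x": 0, "y": 0, "z": 0, "roll": 0}, {"hand": -0.4, "x": 0, "y": 0, "z": 0, "roll": 0}, {"hand": -0.4, "x": 0, "y": 0, "z": 0, "roll": 0}, {"hand": -0.4, "x": 0, "y": 0, "z": 0, "roll": 0}, {"hand": -0.4, "x": 0, "y": 0, "z": 0, "roll": 0}, {"hand": -0.4, "x": 0, "y": 0, "z": 0, "roll": 0}, {"hand": -0.4, "x": 0, "y": 0, "z": 0, "roll": 0}, {"hand": -0.4, "x": 0, "y": 0, "z": 0, "roll": 0}])

```text
time: 52.9
tool_pos: [0.6426, -0.0646, 0.2157]
tcp_rot: [0.0, 3.142, -0.0]
wrist_force: [-0.2, -0.3, 0.0]
width: 0.7
grip_force: 0.0
```

```bash
python3 final.py; python3 - <<'E'
from h import *
a=cv2.imread("pics/scene0.png"); b=read_camera("scene")[:,:,::-1]; 
d=(cv2.absdiff(a,b.copy()).max(2)>60).astype(np.uint8); n,l,st,ce=cv2.connectedComponentsWithStats(cv2.morphologyEx(d,cv2.MORPH_CLOSE,np.ones((5,5))))
print([(tuple(ce[i].round().astype(int)),st[i,4]) for i in range(1,n) if st[i,4]>25])
E
```

```text
[ 0.6426 -0.0646  0.2157] [ 3.0000e-04  3.1415e+00 -0.0000e+00] 52.9 [-0.2 -0.3  0. ]
plate z 0.062 [ 0.6014 -0.0641  1.0214] -89.5
plate z 0.067 [ 0.6008 -0.0638  1.0263] -99.8
plate z 0.072 [ 0.6001 -0.0639  1.022 ] -95.9
tip [array([ 0.5957, -0.0679]), np.float32(31.6448)]
boss [array([ 0.6017, -0.0642]), np.float32(168.236)]
bore [array([ 0.595 , -0.0693]), np.float32(77.307)]
capside-final [array([ 0.6007, -0.0646]), np.float32(256.7832)]
[((np.int64(281), np.int64(23)), np.int32(1846)), ((np.int64(242), np.int64(103)), np.int32(314)), ((np.int64(264), np.int64(123)), np.int32(1309)), ((np.int64(150), np.int64(155)), np.int32(62)), ((np.int64(304), np.int64(171)), np.int32(282)), ((np.int64(234), np.int64(179)), np.int32(49)), ((np.int64(33), np.int64(202)), np.int32(928)), ((np.int64(354), np.int64(207)), np.int32(915)), ((np.int64(270), np.int64(209)), np.int32(284)), ((np.int64(319), np.int64(252)), np.int32(495))]
```

The cap is at its stacked height, centred at (0.6007,-0.0646). Between the first and last scene pictures only the parts' old places, the stack, the arm and shadows changed, not the pliers, screwdriver or hammer. Handing in.

```bash
python3 -c "
from workcell import ticket
print(ticket.finish_job())"
```

```text
the job is handed in; nothing more can be done
None
```

The bearing is rebuilt on the pin in the order asked (lower race, ball cage, upper race, swivel plate, dust cap), each part lowered in the gripper until it rested. The job was handed in at about 53 s. One slip on the way: on the first try at the upper race the fingers shut on top of it (about 10 N) without moving it, and the second try held it.

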